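# Turn the gear unit over by hand, dip its gauge rod and hold it up for reading

## Task

First turn the hand crank on top of the blue gear unit at least two full turns clockwise (seen from above). Then take the red-handled gauge rod from its wooden cradle, push it down the sloping guide tube until its collar stops on the tube's mouth, and draw it out again. Finish while still holding the rod: keep it level and still in the gripper, with its tip about 10 cm above the middle of the white reading plate and the rod touching nothing else; do not put it down or let go, and do not shift the other things on the bench.

Things in the scene. Friction and masses are not known exactly. Their poses are not given: they have to be found in the camera images.
- crank (a joint): turning angle of the hand crank about its vertical shaft, rad: 0 at the start, grows clockwise seen from above (two full turns = 12.57). No end stops; light friction (2 to 3 N at the knob); stays where it is left.
- knob (a point): point on the axis of the crank's upright black knob (cylinder, 22 mm diameter, 50 mm tall), 29 mm above its foot, 21 mm below its top. The knob spins freely on its pin and moves on a level circle of 50 mm radius about hub, never higher or lower. The flat crank arm's upper face is 31 mm below this point; only the knob stands above the arm.
- hub (a point): point on the crank's vertical shaft axis, at the same height as knob (about 210 mm above the table), centre of the knob's circle. The crank arm may point in any direction at the start.
- guide_tube: sloping steel guide tube on the right (-y) side of the fixed blue gear unit (160 x 220 mm, 140 high, yawed up to 0.25 rad). Origin: centre of the mouth's rim, 150 mm up. z points out of the tube along its axis, away from the unit, 25 degrees above level. Mouth 26 mm inside, 34 outside, narrowing within 24 mm to a 14 mm bore; tube 90 mm long, then free space for the rod's tip.
- gauge_grip (a point): centre of the gauge rod's red handle, 90 mm long (x), 16 wide (y), 22 high (z); x runs along the rod to its tip, z up. Starts level in the cradle, 70 mm above the table; grip it from above across the 16 mm. Along x: handle -45 to 45 mm, brass collar (36 mm diameter) 45 to 53, steel rod (10 mm diameter, tapered end) 53 to 158; 100 to 170 g.
- gauge_collar (a point): centre of the front (tip side) face of the brass collar, 53 mm from gauge_grip along its x; this face comes to rest on the rim of the tube's mouth, the tip then 105 mm inside.
- gauge_tip (a point): end of the gauge rod's tip, 158 mm from gauge_grip along its x; dark and yellow bands mark the last 40 mm.
- cradle: low wooden cradle fixed to the table, 220 x 64 mm, base 12 mm thick; two notched posts up to 77 mm high carry the rod: one under the last 10 mm of the handle, one under the steel rod 110 mm ahead of gauge_grip. Origin: centre of its underside, x along the rod to its tip; the handle's centre starts at x = -56 mm.
- plate_mid (a point): middle of the upper face (14 mm above the table) of the reading plate, a white square tile of 94 mm in a black frame of 110 mm, fixed to the table.
Mind the look-alikes: they are no part of the job. Of the things like the part that bears plate_mid, leave any that is turquoise; of the rest the larger one is meant.

How it is judged:
On the way, in this order (a step that is already met when the one before it is completed fails the run):
1. the crank has been turned about two full turns clockwise (at least 12.2 rad) (value of joint crank above 12.2 rad), for 0.1 s.
2. the gauge rod is in the guide tube with its collar stopped on the mouth (face within 4 mm of the rim, 5 mm of its centre) (z of gauge_collar in the frame of guide_tube below 0.004 m and distance between gauge_collar and guide_tube below 0.0064 m and angle between the x axis of gauge_grip and the z axis of guide_tube, either way round below 0.1 rad), for 0.1 s.
3. the rod has been drawn out: its tip is more than 15 mm outside the mouth (z of gauge_tip in the frame of guide_tube above 0.015 m), for 0.1 s.
At the end, for the whole second after the job is handed in: The crank has been turned at least two full turns (12.2 rad or more); the gripper still holds the gauge rod, level within about 7 degrees and still, its tip within 30 mm (sideways) of the middle of the reading plate and 60 to 140 mm above it, the rod touching nothing but the fingers (value of joint crank above 12.2 rad and angle between gauge_grip's own x axis and vertical between 1.45 and 1.69 rad and horizontal distance between gauge_tip and plate_mid below 0.03 m and z of gauge_tip in the frame of plate_mid between 0.06 and 0.14 m and contact force between gauge and the fingers above 1 N and contact force between gauge and guide_tube below 0.2 N and contact force between gauge and cradle below 0.2 N and contact force between gauge and gear_unit below 0.2 N and contact force between gauge and plate below 0.2 N and linear speed of gauge below 0.02 m/s and angular speed of gauge below 0.15 rad/s and contact force between gauge and tub below 0.2 N and contact force between gauge and can below 0.2 N and contact force between gauge and jar below 0.2 N and contact force between gauge and offcut below 0.2 N); the arm keeps its last pose, push and grip.
It fails at once if one of the loose things on the bench has been shifted by more than 30 mm (distance of any of wrench, can, jar, scraper, brush, tub, seal, offcut from where it was at the start of the episode above 0.03 m).
It fails at once if the gauge rod has been dropped on the table (height (world z) of gauge_grip below 0.03 m).
It also fails if it takes over 72 s, if anything falls off the work surface, if the arm or the gripper's body presses on something with over 40 N, if the wrist force passes 120 N, or if a joint passes its speed limit or range.

## Robot

A 7-joint arm with a two-finger parallel gripper is mounted at the origin on the work surface. World frame = base frame: x ahead of the robot, y to its left, z up, the work surface at z = 0. Lengths are in m, angles in rad, forces in N, time in s.
With the tool pointing down it reaches from about 0.4 to 0.75 m from the base axis. Payload 19.5 kg.
Tool frame: the origin (TCP) lies at the very end of the fingers, on their centre line; the grasp point (between the pads) lies 19 mm behind it; z points along the fingers, y is the direction in which the jaws open and shut (so a half turn about z gives the same grasp; the last joint's range is limited). The gripper opens to 85 mm and grips with 20 to 120 N. Pads are 22 mm wide; open, the fingers measure 114 mm over their backs; the gripper's body (76 mm by 85 mm) begins 54 mm behind the grasp point. The pads swing forward as they close: fully open they stand 13 mm farther back than shut.
Start: joints at [-1.24, 0.707, -0.028, 1.485, 0.022, 0.951, -0.075], TCP at [0.209, 0.535, 0.193] pointing down, gripper open.
Joint ranges: [-2.71, 2.71], [-0.32, 2.16], [-1.57, 1.52], [0, 2.45], [-1.46, 4.6], [0, 2.02], [-2.83, 2.83]. Speed limits (rad/s): [1.89, 1.89, 2.57, 2.57, 3.01, 3.01, 3.01].

## Interface

Orientations are given as a rotation vector (axis times angle).
In Python, from rig import arm gives the robot as it stands. The module is installed in compiled form; this text tells all that it offers.
- The arm moves only by the tool servo_tool, never from a script. Its argument "deltas" is one flat list of numbers, 5 for each row, row after row: the shift along the tool's x, y, z in mm, then the turn about the tool's z in degrees, then the finger opening in mm, from 0 to 85.4. A call has 1 to 5 rows; each row shifts and turns the commanded pose from where the row before left it, along the tool's axes as they then stand; what a row does not reach is not made up. A row lasts 1/12 s, in which the tool goes at most 41.7 mm and 7.16 degrees, less where a joint would pass 70% of its speed; a pose out of reach is approached as far as the arm can. A call is refused whole if a number of a shift passes 41.7 or a number of a turn 7.16, either way. A call with a gripper value outside its range is refused whole. The fingers move at their own pace and stop on an object; "grip_force" is the grip in N (left out, the last holds). Time passes only in rows, so rows that do not move let the fingers close. It gives the time, the measured TCP pose, the force and the opening at its end, in the units of the state.
- arm.sense(): the state, without advancing time (a new reading comes with each control period).
- arm.grab_frame(name): name is "scene" or "top" or "wrist"; returns a dict with "img" (384x512x3 uint8, red, green, blue), "range_z" (384x512 float32, m along the optical axis (not along the pixel's ray), 0 where there is no reading), "mtx" (3x3 intrinsics, pixels), "T" (4x4, takes a point from camera to world coordinates). Camera axes: x right, y down, z forward; pixel columns grow to the right and rows downward; lengths in m; the calibration is good to about 2 mm. A picture is of the moment at which its call begins.
- arm.hand_in(): hands the job in, once; it reports no verdict.
The state is a dict: "time": time; "joint_positions": joint angles; "joint_vel": joint speeds; "tau": joint torques, N m; "eef_pos": TCP position; "tool_rot": TCP orientation; "wrist_force": force on the tool from outside, world axes, zero at the start; "torque": the same for the moment, N m; "width": opening from 0.0 (shut) to 1.0 (fully open).
Only numpy, scipy, OpenCV 4.12 (cv2) and the standard library are available. Lean on these libraries where they do the work, as an engineer would, in place of code of your own. Each camera call takes 0.05 s, during which the arm holds its last target.

## Working session

There is one attempt and no reset: what is moved stays moved. The work goes in short steps, Python scripts to look and compute and a tool call to move; the robot and the scene stay as the last step left them, time stands still between calls to the robot, and variables do not carry over. Pictures are saved under pics/ and viewed, and the job is handed in when it is done.

Besides the shell and the picture viewer there is one more tool, called after "Call:" by a JSON object that holds its "api" and its "payload". servo_tool: Moves the arm, as the interface text tells. Its arguments: {"type":"object","properties":{"deltas":{"type":"array"},"grip_force":{"type":"number"}},"required":["deltas"]}

```bash
mkdir -p pics; cat > h.py <<'E'
import numpy as np, cv2
from rig import arm
from scipy.spatial.transform import Rotation as R
def grab(n,tag):
    f=arm.grab_frame(n); np.savez(f'pics/{tag}.npz',**f)
    cv2.imwrite(f'pics/{tag}.png',cv2.cvtColor(f['img'],cv2.COLOR_RGB2BGR)); return f
def load(tag): return dict(np.load(f'pics/{tag}.npz'))
def pts(f):
    z=f['range_z']; v,u=np.mgrid[:z.shape[0],:z.shape[1]]
    K=f['mtx']; P=np.stack([(u-K[0,2])/K[0,0]*z,(v-K[1,2])/K[1,1]*z,z],-1)
    return P@f['T'][:3,:3].T+f['T'][:3,3]
def ray(f,u,v,h):
    K=f['mtx']; d=f['T'][:3,:3]@np.array([(u-K[0,2])/K[0,0],(v-K[1,2])/K[1,1],1]); o=f['T'][:3,3]
    return o+d*(h-o[2])/d[2]
E
python3 - <<'E'
from h import *
for n in ('scene','top','wrist'): f=grab(n,n+'0'); print(n,f['T'][:3,3],f['mtx'][0])
s=arm.sense()
for k in s: print(k,np.round(s[k],4))
print(R.from_rotvec(s['tool_rot']).as_matrix().round(4))
E
```

```text
scene [ 1.33531614 -0.15406183  0.79843674] [443.66933153   0.         260.86771941]
top [ 0.2532914  -0.04967407  1.36541516] [431.54781598   0.         248.31330668]
wrist [0.13326148 0.56505406 0.37332567] [296.42442979   0.         249.67966217]
time 0.15
joint_positions [-1.2397  0.707  -0.0276  1.4849  0.022   0.9509 -0.0755]
joint_vel [ 0.001  -0.0023  0.0005  0.0005  0.0015  0.0017  0.0015]
tau [ 0.00000e+00 -8.83314e+01  1.23450e+00 -2.36193e+01  1.69000e-02
  5.30000e-03 -1.00000e-04]
eef_pos [0.2094 0.5353 0.1926]
tool_rot [-5.822e-01 -3.087e+00  1.300e-03]
wrist_force [1.0687 1.0507 0.1813]
torque [-0.0301 -0.0522 -0.0266]
width 0.9999
[[-9.313e-01  3.642e-01 -3.000e-04]
 [ 3.642e-01  9.313e-01 -8.000e-04]
 [-0.000e+00 -8.000e-04 -1.000e+00]]
```

View pics/scene0.png

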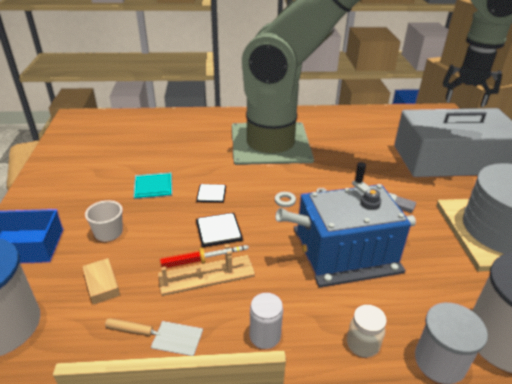

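View pics/top0.png

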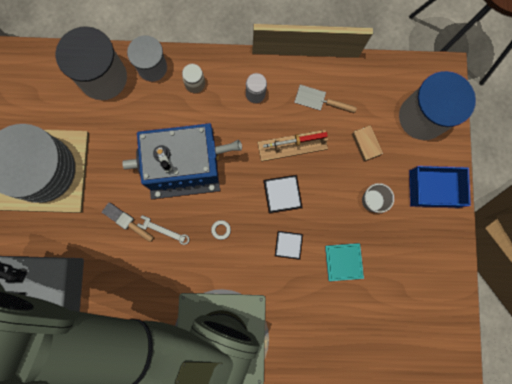

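```bash
python3 - <<'E'
from h import *
for t in ('top0','scene0'):
    f=load(t); P=pts(f); im=f['img'].astype(int); hsv=cv2.cvtColor(f['img'],cv2.COLOR_RGB2HSV)
    H,S,V=[hsv[...,i].astype(int) for i in range(3)]
    def rep(n,m):
        q=P[m&(f['range_z']>0)]; 
        if len(q): print(t,n,m.sum(),'med',np.median(q,0).round(4),'min',q.min(0).round(3),'max',q.max(0).round(3))
    reg=(P[...,0]>.2)&(P[...,0]<.75)
    red=((H<6)|(H>174))&(S>190)&(V>110)&reg
    n,l,st,c=cv2.connectedComponentsWithStats(red.astype(np.uint8))
    for i in range(1,n):
        if st[i,4]>15: rep('red',l==i)
    w=(S<40)&(V>200)&reg&(P[...,2]<.03)
    n,l,st,c=cv2.connectedComponentsWithStats(w.astype(np.uint8))
    for i in range(1,n):
        if st[i,4]>100:
            cn=cv2.findContours((l==i).astype(np.uint8),0,2)[0][0]; r=cv2.minAreaRect(cn)
            print(r, ray(f,*r[0],.014))
            rep('white',l==i)
    rep('hi',(P[...,2]>.2)&(P[...,2]<.26)&reg&(np.abs(P[...,1])<.4)&(V<80))
    # tube
    rep('bluetop',(P[...,2]>.13)&(P[...,2]<.146)&reg)
E
python3 - <<'E'
import cv2
for t,b in (('top0',(110,100,340,210)),('scene0',(150,150,430,300))):
    im=cv2.imread(f'pics/{t}.png')[b[1]:b[3],b[0]:b[2]]
    s=800/im.shape[1]; cv2.imwrite(f'pics/{t}z.png',cv2.resize(im,None,fx=s,fy=s,interpolation=2))
E
```

```text
top0 red 110 med [ 0.6187 -0.2663  0.0806] min [ 0.607 -0.306  0.074] max [ 0.632 -0.225  0.087]
top0 hi 66 med [0.4872 0.1569 0.2292] min [0.479 0.148 0.201] max [0.496 0.171 0.235]
top0 bluetop 4105 med [0.5198 0.159  0.1413] min [ 0.2   -0.667  0.13 ] max [0.75  0.615 0.146]
scene0 red 352 med [ 0.6233 -0.2623  0.0791] min [ 0.608 -0.304  0.062] max [ 0.635 -0.22   0.086]
((210.5972900390625, 191.95701599121094), (24.78144645690918, 15.078153610229492), 2.7263107299804688) [ 0.29280212 -0.20135314  0.014     ]
scene0 white 360 med [ 0.2901 -0.2004  0.0115] min [ 0.245 -0.237  0.006] max [ 0.326 -0.165  0.017]
((218.78379821777344, 227.2027130126953), (24.659847259521484, 37.647369384765625), 80.53767395019531) [ 0.44896151 -0.17790391  0.014     ]
scene0 white 869 med [ 0.4508 -0.1799  0.0153] min [ 0.392 -0.231  0.008] max [ 0.502 -0.125  0.02 ]
((173.0, 325.0), (6.0, 26.0), 90.0) [ 0.75114886 -0.27392305  0.014     ]
scene0 white 101 med [ 0.7452 -0.2833  0.0043] min [ 0.733 -0.302  0.001] max [ 0.75  -0.248  0.008]
scene0 hi 123 med [0.4953 0.1588 0.221 ] min [0.48 0.15 0.2 ] max [0.5   0.17  0.235]
scene0 bluetop 3465 med [0.5582 0.1583 0.1413] min [ 0.2   -0.567  0.13 ] max [0.75  0.721 0.146]
```

View pics/top0z.png

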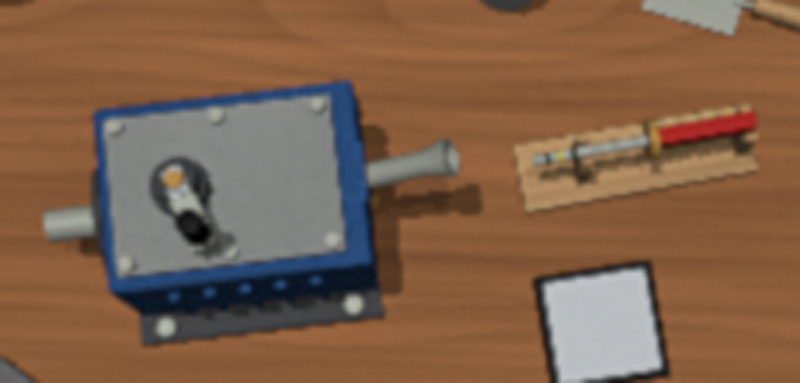

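View pics/scene0z.png

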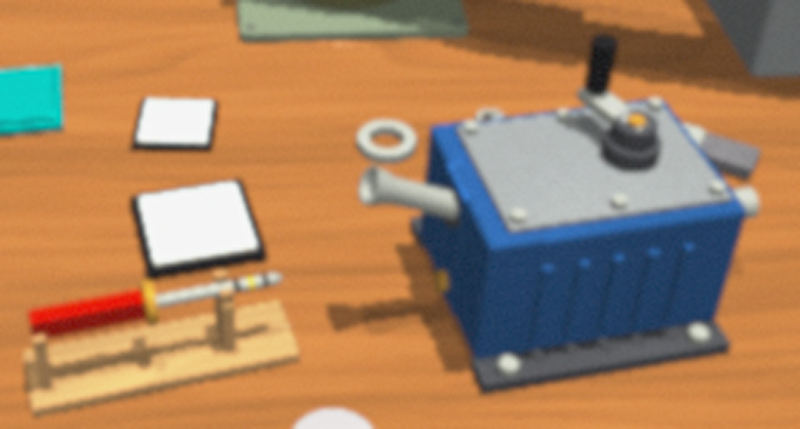

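```bash
python3 - <<'E'
from h import *
for t in ('top0','scene0'):
    f=load(t); P=pts(f); hsv=cv2.cvtColor(f['img'],cv2.COLOR_RGB2HSV)
    H,S,V=[hsv[...,i].astype(int) for i in range(3)]
    box=(P[...,0]>.4)&(P[...,0]<.65)&(abs(P[...,1]-.13)<.15)
    k=box&(P[...,2]>.222)&(V<80)
    q=P[k]; print(t,'knobtop',k.sum(),q.mean(0),q.min(0),q.max(0))
    o=box&(H>8)&(H<22)&(S>120)&(V>140)&(P[...,2]>.15)
    if o.sum(): print('orange',o.sum(),P[o].mean(0)); v,u=np.nonzero(o); print('px',u.mean(),v.mean(), ray(f,u.mean(),v.mean(),P[o][:,2].mean()))
    # plate top edge direction
    g=box&(abs(P[...,2]-.1415)<.006)
    r=cv2.minAreaRect((P[g][:,:2]*1000).astype(np.float32)); print('unit top',r)
    # tube region: y< unit side
    tb=(P[...,0]>.48)&(P[...,0]<.62)&(P[...,1]<.062)&(P[...,1]>-.05)&(P[...,2]>.09)&(P[...,2]<.18)&(S<70)
    q=P[tb]; print('tube',len(q),q.mean(0),q.min(0),q.max(0))
    for lo in np.arange(-.05,.062,.01):
        s=q[(q[:,1]>=lo)&(q[:,1]<lo+.01)]
        if len(s): print(round(lo,3),len(s),s.mean(0).round(4),s[:,2].max().round(4),s[:,0].min().round(4),s[:,0].max().round(4))
E
```

```text
top0 knobtop 47 [0.48796955 0.15866866 0.23033521] [0.47880816 0.1484661  0.22410699] [0.49621679 0.17060271 0.23468057]
orange 13 [0.5341723  0.1822583  0.18142997]
px 159.46153846153845 151.15384615384616 [0.53417038 0.18225981 0.18142997]
unit top ((543.1913452148438, 115.99717712402344), (160.3161163330078, 271.94842529296875), 8.542252540588379)
tube 342 [0.54814542 0.01610961 0.14344451] [ 0.48118606 -0.0456214   0.10155185] [0.61703973 0.06192589 0.16516931]
-0.05 14 [ 0.567  -0.0437  0.1402] 0.1436 0.5569 0.5781
-0.04 38 [ 0.567  -0.0352  0.1527] 0.1652 0.5532 0.5809
-0.03 25 [ 0.5642 -0.0253  0.1558] 0.1618 0.5538 0.5768
-0.02 29 [ 0.5619 -0.0151  0.1484] 0.1565 0.5528 0.5727
-0.01 21 [ 0.5609 -0.0048  0.1429] 0.1506 0.5522 0.5713
0.0 28 [0.5585 0.0053 0.1374] 0.1456 0.5493 0.5693
0.01 23 [0.5575 0.0157 0.1332] 0.1376 0.5476 0.5682
0.02 26 [0.5518 0.0249 0.1259] 0.1378 0.4812 0.5688
0.03 8 [0.5645 0.0321 0.1209] 0.1292 0.5497 0.5987
0.04 17 [0.5068 0.0478 0.1445] 0.1527 0.4877 0.617
0.05 90 [0.526  0.0556 0.1463] 0.1554 0.4858 0.5828
0.06 23 [0.5444 0.0609 0.1441] 0.1483 0.4
[... 416 characters left out ...]
1944 -0.04366436  0.09078895] [0.59500997 0.0619072  0.16528087]
-0.05 16 [ 0.5616 -0.0418  0.1419] 0.1492 0.5535 0.5754
-0.04 60 [ 0.5651 -0.0345  0.1492] 0.1653 0.5514 0.5823
-0.03 43 [ 0.5735 -0.0256  0.1542] 0.1651 0.5617 0.5809
-0.02 36 [ 0.5697 -0.0155  0.1478] 0.1566 0.56 0.5752
-0.01 36 [ 0.5677 -0.0054  0.142 ] 0.149 0.5591 0.5732
0.0 37 [0.566  0.0048 0.1374] 0.1465 0.5549 0.5718
0.01 38 [0.5639 0.0148 0.1317] 0.1401 0.5525 0.5689
0.02 64 [0.5416 0.0256 0.1206] 0.1417 0.4813 0.5683
0.03 47 [0.5606 0.0336 0.1201] 0.1313 0.5208 0.5721
0.04 12 [0.4993 0.0486 0.1464] 0.151 0.48 0.5219
0.05 84 [0.5212 0.0555 0.1475] 0.1543 0.4883 0.5757
0.06 29 [0.5447 0.0609 0.1466] 0.1512 0.4913 0.595
```

Call:
{"api": "servo_tool", "payload": {"deltas": [0,0,-15,7.1,85,0,0,-15,7.1,85,0,0,-15,7.1,85,0,0,-15,7.1,85,0,0,-15,7.1,85]}}

```text
time: 0.57
eef_pos: [0.2093, 0.5354, 0.2686]
tool_rot: [-1.504, -2.758, 0.001]
wrist_force: [-0.3, -1.1, 0.5]
width: 0.998
```

Call:
{"api": "servo_tool", "payload": {"deltas": [0,0,-10,7.1,85,0,0,-10,7.1,85,0,0,-10,7.1,85]}}

```text
time: 0.82
eef_pos: [0.2093, 0.5354, 0.2984]
tool_rot: [-1.988, -2.433, 0.001]
wrist_force: [-0.5, 0.2, 0.9]
width: 0.994
```

```bash
cat >> h.py <<'E'
def go(tx,ty,tz,quiet=0):
    s=arm.sense(); M=R.from_rotvec(s['tool_rot']).as_matrix(); p=np.array(s['eef_pos'])
    d=M.T@(np.array([tx,ty,tz])-p)*1000
    print('t',round(s['time'],2),'tcp',p.round(4),'toolx',M[:,0].round(3),'tooly',M[:,1].round(3),'z',M[:,2].round(3),'F',np.round(s['wrist_force'],1),'w',round(float(s['width'])*85.4,1),'need mm',d.round(1),'n',np.linalg.norm(d).round(0))
E
python3 -c "
from h import *
go(.490,.159,.30)"
```

```text
t 0.82 tcp [0.2093 0.5354 0.2984] toolx [-0.199  0.98  -0.   ] tooly [ 0.98   0.199 -0.   ] z [-0. -0. -1.] F [-0.5  0.2  0.9] w 84.9 need mm [-424.8  200.1   -1.6] n 470.0
```

Call:
{"api": "servo_tool", "payload": {"deltas": [-35,17,0,0,85,-36,17,0,0,85,-36,17,0,0,85,-36,17,0,0,85,-36,17,0,0,85]}}

```text
time: 1.23
eef_pos: [0.3299, 0.376, 0.298]
tool_rot: [-1.98, -2.439, 0.0]
wrist_force: [1.6, 0.0, 0.2]
width: 0.999
```

Call:
{"api": "servo_tool", "payload": {"deltas": [-36,17,0,0,85,-36,17,0,0,85,-36,17,0,0,85,-36,17,0,0,85,-36,17,0,0,85]}}

```text
time: 1.65
eef_pos: [0.4502, 0.2173, 0.298]
tool_rot: [-1.98, -2.439, 0.0]
wrist_force: [1.3, 1.6, -0.8]
width: 0.998
```

Call:
{"api": "servo_tool", "payload": {"deltas": [-36,16,0,0,60,-30,14,0,0,60,0,0,0,0,60]}}

```text
time: 1.9
eef_pos: [0.4952, 0.1545, 0.2978]
tool_rot: [1.988, 2.429, -0.003]
wrist_force: [1.0, -1.5, -0.2]
width: 0.7
```

```bash
python3 -c "
from h import *
go(.490,.159,.30)
f=grab('wrist','w1'); print(f['T'].round(3))"
```

```text
t 1.9 tcp [0.4952 0.1545 0.2978] toolx [-0.198  0.98  -0.003] tooly [0.98  0.198 0.   ] z [ 0.001 -0.003 -1.   ] F [ 1.  -1.5 -0.2] w 59.8 need mm [ 5.5 -4.2 -2.2] n 7.0
[[ 0.98   0.187  0.063  0.48 ]
 [ 0.197 -0.927 -0.318  0.236]
 [-0.001  0.324 -0.946  0.478]
 [ 0.     0.     0.     1.   ]]
```

View pics/w1.png

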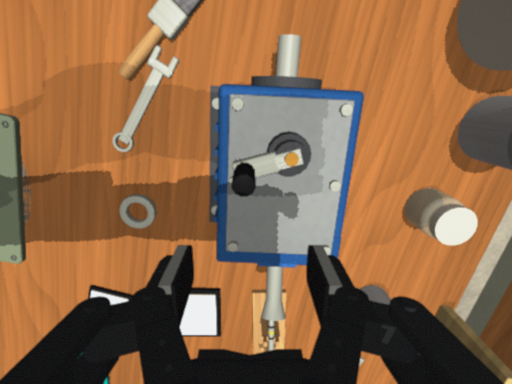

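```bash
python3 - <<'E'
from h import *
f=load('w1'); P=pts(f); hsv=cv2.cvtColor(f['img'],cv2.COLOR_RGB2HSV); H,S,V=[hsv[...,i].astype(int) for i in range(3)]
m=np.zeros(V.shape,bool); m[155:205,225:265]=1
k=m&(P[...,2]>.227)&(P[...,2]<.24); q=P[k]; v,u=np.nonzero(k); print('knob',k.sum(),q.mean(0),q.min(0),q.max(0),u.mean(),v.mean(),ray(f,u.mean(),v.mean(),.231))
m[:]=0; m[140:180,270:315]=1
k=m&(H>8)&(H<22)&(S>130)&(V>140); q=P[k]; v,u=np.nonzero(k); print('hub',k.sum(),q.mean(0),u.mean(),v.mean(),q[:,2].min(),q[:,2].max())
E
```

```text
knob 455 [0.48837095 0.16066869 0.23053393] [0.47759076 0.14979567 0.22710472] [0.49936191 0.17030207 0.23317163] 243.05934065934065 184.6945054945055 [0.48834753 0.16083756 0.231     ]
hub 131 [0.5325291  0.18270794 0.18410369] 291.32824427480915 159.0229007633588 0.1800885694115092 0.4783013345327891
```

```bash
python3 -c "
from h import *
go(.4884,.1607,.198)"
```

```text
t 1.95 tcp [0.4937 0.1576 0.2977] toolx [-0.2    0.98  -0.001] tooly [ 0.98  0.2  -0.  ] z [-0.    -0.001 -1.   ] F [-0.3  0.6 -0.3] w 60.8 need mm [ 4.2 -4.5 99.7] n 100.0
```

Call:
{"api": "servo_tool", "payload": {"deltas": [4,-4,20,0,60,0,0,36,0,60,0,0,36,0,60,0,0,8,0,60,0,0,0,0,40]}}

```text
time: 2.37
eef_pos: [0.4866, 0.1639, 0.1968]
tool_rot: [-1.979, -2.438, 0.005]
wrist_force: [1.2, 0.1, -0.3]
width: 0.577
```

Call:
{"api": "servo_tool", "payload": {"deltas": [0,0,0,0,10,0,0,0,0,10,0,0,0,0,10,0,0,0,0,10], "grip_force": 40}}

```text
time: 2.7
eef_pos: [0.488, 0.1638, 0.1991]
tool_rot: [1.98, 2.438, 0.002]
wrist_force: [-0.2, 0.1, -0.1]
width: 0.117
```

```bash
python3 -c "
from h import *
go(.4884,.1607,.198)
s=arm.sense(); M=R.from_rotvec(s['tool_rot']).as_matrix(); p=np.array(s['eef_pos'])
h=np.array([.5331,.1832,p[2]]); r=p-h; print(np.hypot(*r[:2]), np.degrees(np.arctan2(r[1],r[0])))
a0=np.arctan2(r[1],r[0]); 
q=[h+.05*np.array([np.cos(a0-np.radians(20)*i),np.sin(a0-np.radians(20)*i),0]) for i in range(19)]
for i in range(18): print(i,(M.T@(q[i+1]-q[i])*1000).round(1))
"
```

```text
t 2.7 tcp [0.488  0.1638 0.1991] toolx [-0.205  0.979  0.   ] tooly [0.979 0.205 0.002] z [ 0.002  0.001 -1.   ] F [-0.2  0.1 -0.1] w 10.0 need mm [-3.1 -0.3  1.1] n 3.0
0.04903554895063914 -156.74487591885566
0 [17.4 -0.4  0. ]
1 [16.5  5.5  0. ]
2 [13.6 10.8  0. ]
3 [ 9.1 14.8  0. ]
4 [ 3.4 17.   0. ]
5 [-2.6 17.2  0. ]
6 [-8.3 15.2  0. ]
7 [-13.   11.5   0. ]
8 [-16.2   6.3   0. ]
9 [-17.4   0.4  -0. ]
10 [-16.5  -5.5  -0. ]
11 [-13.6 -10.8  -0. ]
12 [ -9.1 -14.8  -0. ]
13 [ -3.4 -17.   -0. ]
14 [  2.6 -17.2  -0. ]
15 [  8.3 -15.2  -0. ]
16 [ 13.  -11.5  -0. ]
17 [16.2 -6.3 -0. ]
```

```bash
python3 -c "
from h import *
f=grab('wrist','w2')"
```

```text
(no output)
```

View pics/w2.png

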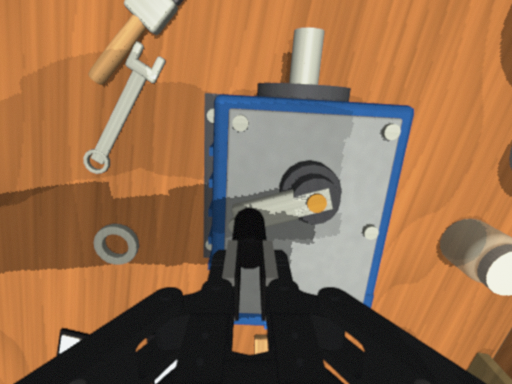

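```bash
python3 - <<'E'
from h import *
f=load('w2'); P=pts(f)
for v in range(195,330,8): print(v,[tuple((P[v,u]*1000).round(0).astype(int)) for u in (236,248,256)])
s=arm.sense(); print(s['eef_pos'],f['T'][:3,3])
print('hubray',ray(f,316,203,.184))
E
python3 -c "
import cv2
im=cv2.imread('pics/w2.png')[180:350,160:340]; cv2.imwrite('pics/w2z.png',cv2.resize(im,None,fx=3.3,fy=3.3,interpolation=2))"
```

```text
195 [(np.int64(477), np.int64(164), np.int64(145)), (np.int64(486), np.int64(166), np.int64(145)), (np.int64(493), np.int64(167), np.int64(144))]
203 [(np.int64(477), np.int64(166), np.int64(170)), (np.int64(486), np.int64(171), np.int64(177)), (np.int64(491), np.int64(172), np.int64(178))]
211 [(np.int64(478), np.int64(163), np.int64(178)), (np.int64(486), np.int64(170), np.int64(192)), (np.int64(492), np.int64(170), np.int64(187))]
219 [(np.int64(479), np.int64(164), np.int64(195)), (np.int64(486), np.int64(170), np.int64(205)), (np.int64(491), np.int64(170), np.int64(202))]
227 [(np.int64(479), np.int64(165), np.int64(209)), (np.int64(486), np.int64(170), np.int64(217)), (np.int64(491), np.int64(170), np.int64(215))]
235 [(np.int64(480), np.int64(166), np.int64(222)), (np.int64(486), np.int64(170), np.int64(227)), (np.int64(491), np.int64(170), np.int64(226))]
243 [(np.int64(479), np.int64(173), np.int64(244)), (np.int64(487), np.int64(167), np.int64(232)), (np.int64(491), np.int64(168), np.int64(231))]
251 [(np.int64(480), np.int64(172), np.int64(252)), (np.int64(488), np.int64(1
[... 778 characters left out ...]
.int64(145))]
299 [(np.int64(483), np.int64(162), np.int64(275)), (np.int64(508), np.int64(64), np.int64(145)), (np.int64(515), np.int64(66), np.int64(145))]
307 [(np.int64(484), np.int64(159), np.int64(275)), (np.int64(510), np.int64(55), np.int64(144)), (np.int64(517), np.int64(57), np.int64(145))]
315 [(np.int64(484), np.int64(154), np.int64(274)), (np.int64(512), np.int64(41), np.int64(139)), (np.int64(520), np.int64(44), np.int64(141))]
323 [(np.int64(502), np.int64(30), np.int64(140)), (np.int64(514), np.int64(32), np.int64(140)), (np.int64(522), np.int64(34), np.int64(140))]
[0.48792713 0.16380641 0.19885908] [0.47164708 0.24417429 0.37986206]
hubray [0.53209068 0.18309793 0.184     ]
```

View pics/w2z.png

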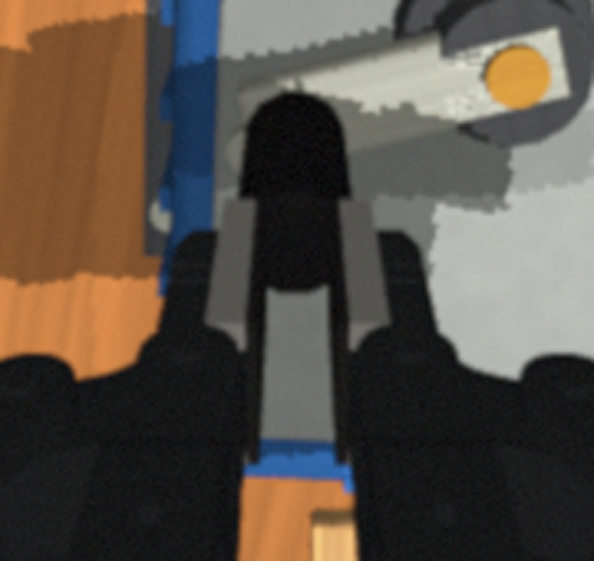

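Call:
{"api": "servo_tool", "payload": {"deltas": [0,0,0,0,0,17.4,-0.4,0,0,0,16.5,5.5,0,0,0,13.6,10.8,0,0,0,9.1,14.8,0,0,0], "grip_force": 50}}

```text
time: 3.17
eef_pos: [0.5056, 0.227, 0.1984]
tool_rot: [-1.978, -2.44, -0.001]
wrist_force: [-0.4, -0.5, 0.2]
width: 0.001
```

```bash
cat > crank.py <<'E'
from h import *
s=arm.sense(); p=np.array(s['eef_pos']); r=p-[.5331,.1832,p[2]]; go(*p)
print(np.hypot(*r[:2]), np.degrees(np.arctan2(r[1],r[0])))
E
python3 crank.py
```

```text
t 3.17 tcp [0.5056 0.227  0.1984] toolx [-0.207  0.978  0.001] tooly [ 0.978  0.207 -0.   ] z [-0.     0.001 -1.   ] F [-0.4 -0.5  0.2] w 0.1 need mm [0. 0. 0.] n 0.0
0.051738331078005996 122.05720416426898
```

```bash
python3 -c "
from h import *
f=grab('wrist','w3'); g=grab('scene','s3')
im=cv2.imread('pics/w3.png')[150:384,100:400]; cv2.imwrite('pics/w3z.png',cv2.resize(im,None,fx=2.5,fy=2.5,interpolation=2))
im=cv2.imread('pics/s3.png')[130:260,290:430]; cv2.imwrite('pics/s3z.png',cv2.resize(im,None,fx=4,fy=4,interpolation=2))"
```

```text
(no output)
```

View pics/w3z.png

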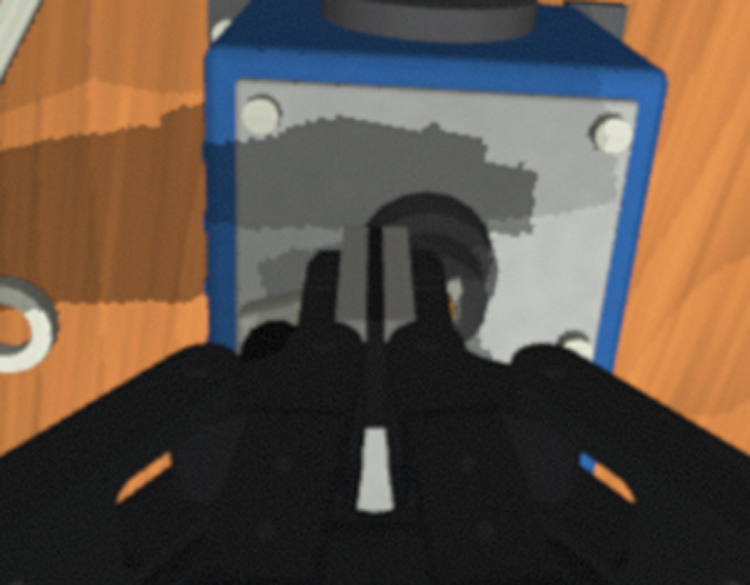

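View pics/s3z.png

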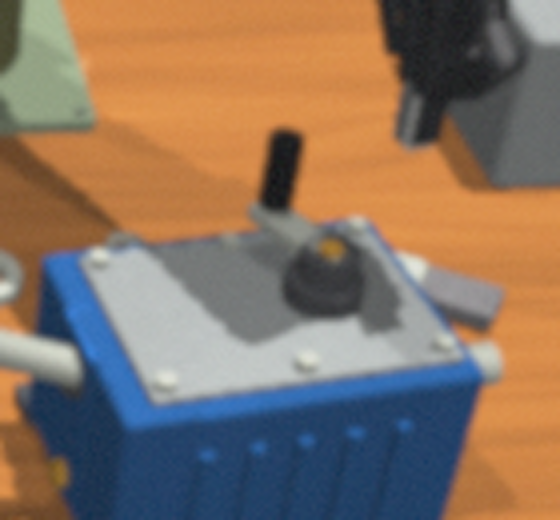

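```bash
python3 - <<'E'
from h import *
for t in ('w3',):
    f=load(t); P=pts(f); s=arm.sense()
    for v in range(232,330,6): print(v,*[(P[v,u]*1000).round(0).astype(int).tolist() for u in (232,241,258,266)])
    Tp=np.array(s['eef_pos']); q=f['T'][:3,:3].T@(Tp-f['T'][:3,3]); K=f['mtx']; print('tcp px',K[0,0]*q[0]/q[2]+K[0,2],K[1,1]*q[1]/q[2]+K[1,2])
E
```

```text
232 [497, 193, 145] [505, 195, 145] [519, 201, 151] [525, 204, 154]
238 [498, 188, 145] [506, 189, 144] [518, 200, 161] [525, 202, 161]
244 [499, 182, 145] [500, 236, 245] [508, 238, 245] [526, 198, 164]
250 [496, 231, 244] [500, 237, 252] [508, 238, 251] [513, 235, 244]
256 [496, 231, 249] [500, 236, 257] [508, 238, 256] [513, 235, 250]
262 [497, 231, 255] [500, 236, 261] [508, 238, 262] [512, 235, 255]
268 [497, 232, 260] [500, 236, 267] [508, 238, 267] [512, 234, 260]
274 [497, 231, 264] [500, 236, 271] [508, 237, 270] [512, 235, 265]
280 [497, 236, 277] [501, 235, 274] [507, 237, 275] [510, 239, 277]
286 [497, 238, 283] [500, 238, 281] [507, 239, 281] [510, 241, 283]
292 [497, 237, 285] [501, 237, 284] [507, 239, 285] [510, 240, 285]
298 [497, 237, 289] [501, 237, 288] [507, 238, 288] [510, 239, 288]
304 [498, 237, 292] [501, 239, 293] [507, 239, 292] [510, 239, 291]
310 [498, 237, 294] [501, 236, 292] [507, 237, 293] [509, 239, 294]
316 [497, 242, 304] [501, 235, 294] [507, 235, 293] [508, 244, 303]
322 [498, 242, 306] [503, 225, 286] [510, 225, 285] [508, 244, 306]
328 [498, 242, 308] [504, 221, 285] [511, 222, 285] [507, 244, 309]
tcp px 250.99094632914864 224.4686100888858
```

```bash
python3 - <<'E'
from h import *
f=load('s3'); P=pts(f); s=arm.sense()
Tp=np.array(s['eef_pos']); q=f['T'][:3,:3].T@(Tp-f['T'][:3,3]); K=f['mtx']; print('tcp px',K[0,0]*q[0]/q[2]+K[0,2],K[1,1]*q[1]/q[2]+K[1,2])
for v in range(140,172,3): print(v,*[(P[v,u]*1000).round(0).astype(int).tolist() for u in (389,392,395,398)])
k=load('scene0'); P=pts(k); m=(P[...,1]>.45)&(P[...,1]<.65)&(P[...,0]>.1)&(P[...,0]<.3)&(P[...,2]>.15)
q=P[m]; print(q[:,2].min(), [ (z,((q[:,2]>z)&(q[:,2]<z+.02)).sum()) for z in np.arange(.16,.3,.02)])
E
```

```text
tcp px 388.1955148631065 179.28956404777463
140 [486, 216, 293] [505, 215, 304] [519, 216, 312] [524, 220, 315]
143 [486, 218, 285] [506, 216, 297] [522, 216, 306] [528, 220, 310]
146 [496, 215, 283] [507, 217, 290] [516, 220, 295] [522, 224, 298]
149 [58, 411, 2] [507, 219, 282] [519, 221, 289] [522, 226, 291]
152 [74, 406, 0] [510, 219, 276] [523, 220, 284] [536, 221, 292]
155 [501, 218, 262] [514, 219, 270] [515, 226, 271] [534, 224, 283]
158 [504, 218, 256] [514, 221, 262] [521, 225, 267] [519, 232, 265]
161 [509, 218, 251] [513, 223, 254] [520, 227, 258] [520, 234, 258]
164 [509, 219, 243] [514, 224, 246] [519, 229, 249] [520, 235, 250]
167 [168, 376, 1] [167, 387, 0] [166, 397, -1] [168, 406, 1]
170 [188, 369, 3] [185, 381, 1] [185, 390, 1] [187, 400, 2]
0.1505385497331846 [(np.float64(0.16), np.int64(139)), (np.float64(0.18), np.int64(3)), (np.float64(0.19999999999999998), np.int64(0)), (np.float64(0.21999999999999997), np.int64(0)), (np.float64(0.23999999999999996), np.int64(44)), (np.float64(0.25999999999999995), np.int64(86)), (np.float64(0.2799999999999999), np.int64(142))]
```

View pics/s3.png

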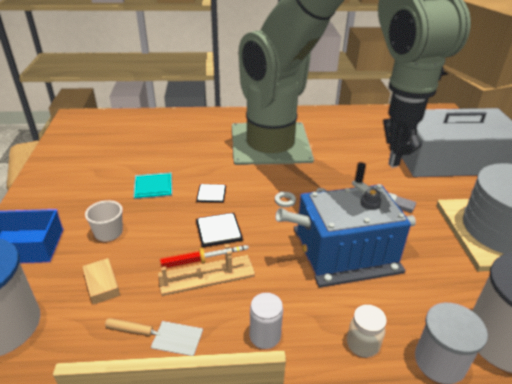

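```bash
python3 -c "
from h import *
go(.4885,.161,.205)"
```

```text
t 3.27 tcp [0.5069 0.2272 0.1978] toolx [-0.207  0.978  0.   ] tooly [0.978 0.207 0.   ] z [ 0.  0. -1.] F [ 0.3  0.  -0.4] w -0.0 need mm [-60.9 -31.7  -7.3] n 69.0
```

Call:
{"api": "servo_tool", "payload": {"deltas": [-20,-10,-8,0,60,-30,-16,0,0,60,-11,-6,0,0,60,0,0,0,0,60,0,0,0,0,60]}}

```text
time: 3.68
eef_pos: [0.4873, 0.1587, 0.2064]
tool_rot: [1.982, 2.437, 0.001]
wrist_force: [0.8, 1.0, -0.0]
width: 0.694
```

```bash
python3 -c "
from h import *
go(.4885,.161,.152)
f=grab('wrist','w4');P=pts(f)
m=np.zeros(P.shape[:2],bool); m[150:330,200:300]=1
k=m&(P[...,2]>.226)&(P[...,2]<.234); q=P[k]; print('knob',k.sum(),q.mean(0),q.min(0),q.max(0))
m=(P[...,2]>.235)&(P[...,2]<.27); print(P[m][:,2].min()); v,u=np.nonzero(m); print(P[m].min(0),P[m].max(0))
"
```

```text
t 3.68 tcp [0.4873 0.1587 0.2064] toolx [-0.204  0.979  0.   ] tooly [0.979 0.204 0.   ] z [ 0.  0. -1.] F [ 0.8  1.  -0. ] w 59.3 need mm [ 2.   1.6 54.4] n 54.0
knob 974 [0.48827141 0.1614288  0.23032144] [0.47770528 0.15000425 0.22603914] [0.49958383 0.17104386 0.23288541]
0.24857162551183712
[0.44396075 0.14053768 0.24857163] [0.52907526 0.17672533 0.26998929]
```

View pics/w4.png

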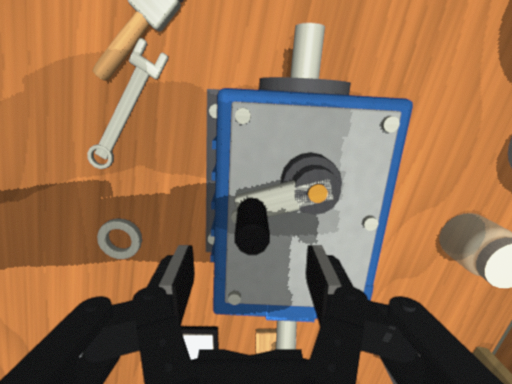

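Call:
{"api": "servo_tool", "payload": {"deltas": [2,1.5,14,0,60,0,0,20,0,60,0,0,16,0,60,0,0,4,0,40,0,0,0,0,10]}}

```text
time: 4.15
eef_pos: [0.488, 0.1618, 0.1513]
tool_rot: [-1.979, -2.439, 0.002]
wrist_force: [0.1, -0.3, -0.0]
width: 0.431
```

Call:
{"api": "servo_tool", "payload": {"deltas": [0,0,0,0,10,0,0,0,0,10,0,0,0,0,10], "grip_force": 50}}

```text
time: 4.4
eef_pos: [0.4882, 0.1615, 0.1528]
tool_rot: [-1.98, -2.439, -0.0]
wrist_force: [-4.5, -0.4, 3.6]
width: 0.243
```

```bash
python3 crank.py
```

```text
t 4.4 tcp [0.4882 0.1615 0.1528] toolx [-0.205  0.979  0.   ] tooly [0.979 0.205 0.   ] z [ 0.  0. -1.] F [-4.5 -0.4  3.6] w 20.8 need mm [0. 0. 0.] n 0.0
0.049844682497041916 -154.19166134485783
```

```bash
cat > circ.py <<'E'
from h import *
s=arm.sense(); M=R.from_rotvec(s['tool_rot']).as_matrix(); p=np.array(s['eef_pos'])
h=np.array([.5331,.1832,p[2]]); r=p-h; a0=np.arctan2(r[1],r[0]); print(np.hypot(*r[:2]),np.degrees(a0))
q=[h+.05*np.array([np.cos(a0-np.radians(20)*i),np.sin(a0-np.radians(20)*i),0]) for i in range(19)]
for i in range(18): print((M.T@(q[i+1]-q[i])*1000).round(1)[:2].tolist(),end=' ')
E
python3 circ.py
```

```text
0.049844682497041916 -154.19166134485783
[17.3, -1.2] [16.7, 4.8] [14.0, 10.2] [9.7, 14.4] [4.2, 16.9] [-1.8, 17.3] [-7.6, 15.6] [-12.5, 12.1] [-15.9, 7.1] [-17.3, 1.2] [-16.7, -4.8] [-14.0, -10.2] [-9.7, -14.4] [-4.2, -16.9] [1.8, -17.3] [7.6, -15.6] [12.5, -12.1] [15.9, -7.1]
```

Call:
{"api": "servo_tool", "payload": {"deltas": [17.3,-1.2,0,0,10,16.7,4.8,0,0,10,14,10.2,0,0,10,9.7,14.4,0,0,10]}}

```text
time: 4.73
eef_pos: [0.5035, 0.2251, 0.1528]
tool_rot: [-1.979, -2.44, -0.0]
wrist_force: [2.3, -7.9, -1.1]
width: 0.243
```

```bash
python3 crank.py
```

```text
t 4.73 tcp [0.5035 0.2251 0.1528] toolx [-0.206  0.978  0.001] tooly [ 0.978  0.206 -0.   ] z [-0.  0. -1.] F [ 2.3 -7.9 -1.1] w 20.7 need mm [0. 0. 0.] n 0.0
0.05131119992798663 125.27324170573011
```

Working; the knob follows. Continue round.

Call:
{"api": "servo_tool", "payload": {"deltas": [4.2,16.9,0,0,10,-1.8,17.3,0,0,10,-7.6,15.6,0,0,10,-12.5,12.1,0,0,10,-15.9,7.1,0,0,10]}}

```text
time: 5.15
eef_pos: [0.5786, 0.205, 0.1526]
tool_rot: [-1.979, -2.439, 0.001]
wrist_force: [-19.7, -4.9, 10.0]
width: 0.244
```

Call:
{"api": "servo_tool", "payload": {"deltas": [-17.3,1.2,0,0,10,-16.7,-4.8,0,0,10,-14,-10.2,0,0,10,-9.7,-14.4,0,0,10,-4.2,-16.9,0,0,10]}}

```text
time: 5.57
eef_pos: [0.5471, 0.1359, 0.1528]
tool_rot: [-1.98, -2.438, -0.005]
wrist_force: [-0.8, 16.4, -0.7]
width: 0.244
```

Call:
{"api": "servo_tool", "payload": {"deltas": [1.8,-17.3,0,0,10,7.6,-15.6,0,0,10,12.5,-12.1,0,0,10,15.9,-7.1,0,0,10]}}

```text
time: 5.9
eef_pos: [0.4883, 0.161, 0.1529]
tool_rot: [1.981, 2.436, 0.002]
wrist_force: [10.6, 0.9, -4.8]
width: 0.247
```

```bash
python3 crank.py
```

```text
t 5.9 tcp [0.4883 0.161  0.1529] toolx [-0.204  0.979 -0.   ] tooly [0.979 0.204 0.002] z [ 0.002  0.    -1.   ] F [10.6  0.9 -4.8] w 21.1 need mm [0. 0. 0.] n 0.0
0.05003958458445894 -153.62120299282225
```

Call:
{"api": "servo_tool", "payload": {"deltas": [17.3,-1.2,0,0,10,16.7,4.8,0,0,10,14,10.2,0,0,10,9.7,14.4,0,0,10,4.2,16.9,0,0,10]}}

```text
time: 6.32
eef_pos: [0.5196, 0.2327, 0.1528]
tool_rot: [-1.978, -2.44, -0.0]
wrist_force: [-1.4, -9.7, -0.7]
width: 0.245
```

Call:
{"api": "servo_tool", "payload": {"deltas": [-1.8,17.3,0,0,10,-7.6,15.6,0,0,10,-12.5,12.1,0,0,10,-15.9,7.1,0,0,10,-17.3,1.2,0,0,10]}}

```text
time: 6.73
eef_pos: [0.583, 0.1883, 0.1526]
tool_rot: [-1.978, -2.438, 0.001]
wrist_force: [-22.3, 1.5, 9.6]
width: 0.244
```

Call:
{"api": "servo_tool", "payload": {"deltas": [-16.7,-4.8,0,0,10,-14,-10.2,0,0,10,-9.7,-14.4,0,0,10,-4.2,-16.9,0,0,10,1.8,-17.3,0,0,10]}}

```text
time: 7.15
eef_pos: [0.53, 0.1339, 0.1529]
tool_rot: [1.98, 2.438, 0.005]
wrist_force: [4.7, 16.9, -5.6]
width: 0.245
```

Call:
{"api": "servo_tool", "payload": {"deltas": [7.6,-15.6,0,0,10,12.5,-12.1,0,0,10,15.9,-7.1,0,0,10,17.3,-1.2,0,0,10,16.7,4.8,0,0,10]}}

```text
time: 7.57
eef_pos: [0.4839, 0.1956, 0.1528]
tool_rot: [-1.981, -2.438, 0.001]
wrist_force: [5.2, -4.2, 0.8]
width: 0.243
```

Call:
{"api": "servo_tool", "payload": {"deltas": [7,5.1,0,0,10,0,0,0,0,10,0,0,0,0,10]}}

```text
time: 7.82
eef_pos: [0.4876, 0.2053, 0.1527]
tool_rot: [-1.976, -2.439, -0.002]
wrist_force: [-12.5, 8.9, 13.2]
width: 0.246
```

```bash
python3 crank.py
```

```text
t 7.82 tcp [0.4876 0.2053 0.1527] toolx [-0.207  0.978  0.003] tooly [ 0.978  0.207 -0.001] z [-0.001  0.002 -1.   ] F [-12.5   8.9  13.2] w 21.0 need mm [0. 0. 0.] n 0.0
0.050583644729159875 154.07961032701965
```

Call:
{"api": "servo_tool", "payload": {"deltas": [0,0,0,0,60,0,0,0,0,60,0,0,0,0,60,0,0,-10,0,60,0,0,-40,0,60]}}

```text
time: 8.23
eef_pos: [0.4869, 0.2025, 0.1989]
tool_rot: [-1.979, -2.436, 0.01]
wrist_force: [0.1, 0.7, -0.9]
width: 0.703
```

Call:
{"api": "servo_tool", "payload": {"deltas": [0,0,-40,0,60,0,0,-20,0,60]}}

```text
time: 8.4
eef_pos: [0.4895, 0.203, 0.2661]
tool_rot: [1.98, 2.436, 0.005]
wrist_force: [0.2, -0.1, 0.5]
width: 0.703
```

```bash
python3 -c "
from h import *
go(.57,-.10,.27)"
```

```text
t 8.4 tcp [0.4895 0.203  0.2661] toolx [-0.204  0.979  0.   ] tooly [0.979 0.204 0.004] z [ 0.004  0.001 -1.   ] F [ 0.2 -0.1  0.5] w 60.0 need mm [-313.    16.8   -3.9] n 314.0
```

Call:
{"api": "servo_tool", "payload": {"deltas": [-39,2,0,0,60,-39,2,0,0,60,-39,2,0,0,60,-39,2,0,0,60,-39,2,0,0,60]}}

```text
time: 8.82
eef_pos: [0.5386, 0.0122, 0.2623]
tool_rot: [1.98, 2.438, 0.0]
wrist_force: [1.9, 0.6, 0.2]
width: 0.702
```

Call:
{"api": "servo_tool", "payload": {"deltas": [-39,2,0,0,60,-39,2,0,0,60,-39,2,0,0,60,0,0,0,0,60,0,0,0,0,60]}}

```text
time: 9.23
eef_pos: [0.5681, -0.1014, 0.2618]
tool_rot: [1.985, 2.435, -0.001]
wrist_force: [-0.2, 1.4, 0.4]
width: 0.701
```

```bash
python3 -c "
from h import *
f=grab('wrist','w5');go(.57,-.10,.27)"
```

```text
t 9.28 tcp [ 0.5681 -0.0995  0.2619] toolx [-0.204  0.979 -0.   ] tooly [ 0.979  0.204 -0.   ] z [-0. -0. -1.] F [ 0.6  0.7 -0.5] w 60.2 need mm [-0.9  1.8 -8.1] n 8.0
```

View pics/w5.png

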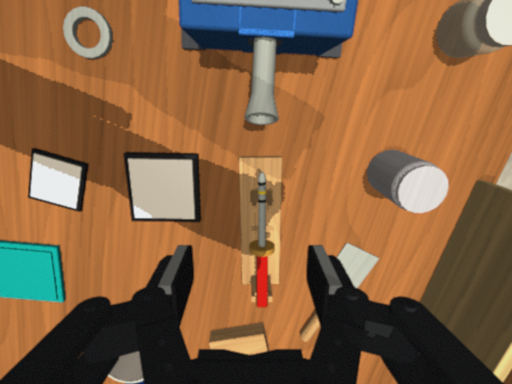

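```bash
python3 - <<'E'
from h import *
f=load('w5'); P=pts(f); hsv=cv2.cvtColor(f['img'],cv2.COLOR_RGB2HSV); H,S,V=[hsv[...,i].astype(int) for i in range(3)]
m=(S<60)&(P[...,2]>.09)&(P[...,2]<.175); m[:, :235]=0; m[:,290:]=0; m[:38]=0;m[135:]=0
for v in range(40,132,4):
    u=np.nonzero(m[v])[0]
    if len(u): print(v,u.min(),u.max(),(u.min()+u.max())/2, (P[v,int(u.mean())]*1000).round(0))
im=cv2.cvtColor(f['img'],cv2.COLOR_RGB2BGR)[30:140,220:310]; cv2.imwrite('pics/w5z.png',cv2.resize(im,None,fx=5.4,fy=5.4,interpolation=2))
red=((H<6)|(H>174))&(S>170)&(V>90); red[:200]=0
n,l,st,c=cv2.connectedComponentsWithStats(red.astype(np.uint8)); i=1+np.argmax(st[1:,4]); m=l==i
v,u=np.nonzero(m); print('red',m.sum(),u.min(),u.max(),v.min(),v.max())
for vv in range(v.min(),v.max()+1,6):
    uu=u[v==vv]; print(vv,uu.min(),uu.max(),ray(f,(uu.min()+uu.max())/2,vv,.081).round(4),(P[vv,int(uu.mean())]).round(4))
print('tip',ray(f,262,171.5,.07),P[174,262])
w=(S<60)&(V>150); w[:150]=0; w[225:]=0; w[:,:120]=0; w[:,205:]=0
cn=max(cv2.findContours(w.astype(np.uint8),0,2)[0],key=cv2.contourArea); r=cv2.minAreaRect(cn); print(r,ray(f,*r[0],.014)); b=cv2.boxPoints(r); print([ray(f,*p,.014)[:2].round(3) for p in b])
E
```

```text
40 248 276 262.0 [553.  29. 129.]
44 250 279 264.5 [556.  26. 129.]
48 253 275 264.0 [557.  23. 131.]
52 253 275 264.0 [557.  19. 134.]
56 254 274 264.0 [558.  16. 134.]
60 253 274 263.5 [558.  12. 137.]
64 253 274 263.5 [559.   8. 139.]
68 253 274 263.5 [559.   5. 141.]
72 253 273 263.0 [559.   1. 143.]
76 252 273 262.5 [560.  -3. 144.]
80 252 273 262.5 [560.  -6. 147.]
84 252 273 262.5 [561. -10. 147.]
88 252 273 262.5 [562. -13. 149.]
92 252 272 262.0 [563. -16. 152.]
96 251 273 262.0 [563. -20. 154.]
100 250 273 261.5 [563. -24. 157.]
104 249 274 261.5 [564. -27. 159.]
108 247 275 261.0 [564. -30. 163.]
112 246 276 261.0 [565. -33. 165.]
116 245 277 261.0 [567. -39. 135.]
120 247 276 261.5 [568. -42. 138.]
124 258 264 261.0 [569. -46. 137.]
red 524 256 267 257 306
257 257 266 [ 0.6104 -0.2266  0.081 ] [ 0.6097 -0.2263  0.0817]
263 257 266 [ 0.6125 -0.2359  0.081 ] [ 0.6117 -0.2357  0.0816]
269 257 266 [ 0.6145 -0.2454  0.081 ] [ 0.614  -0.2462  0.08  ]
275 256 267 [ 0.6166 -0.255   0.081 ] [ 0.6162 -0.256   0.0796]
281 256 267 [ 0.6188 -0.2647  0.081 ] [ 0.6182 -0.2653  0.0804]
287 257 267 [ 0.6216 -0.2744  0.081 ] [ 0.6218 -0.2751  0.08  ]
293 257 266 [ 0.6231 -0.2846  0.081 ] [ 0.6222 -0.284   0.082 ]
299 257 266 [ 0.6253 -0.2948  0.081 ] [ 0.6248 -0.2955  0.0803]
305 257 266 [ 0.6276 -0.3052  0.081 ] [ 0.6271 -0.3062  0.0799]
tip [ 0.5861008  -0.11005636  0.07      ] [ 0.58639757 -0.11219859  0.07447187]
((160.5, 188.5), (59.0, 65.0), 90.0) [ 0.44612599 -0.18028445  0.014     ]
[array([ 0.395, -0.145]), array([ 0.488, -0.125]), array([ 0.501, -0.218]), array([ 0.401, -0.239])]
```

View pics/w5z.png

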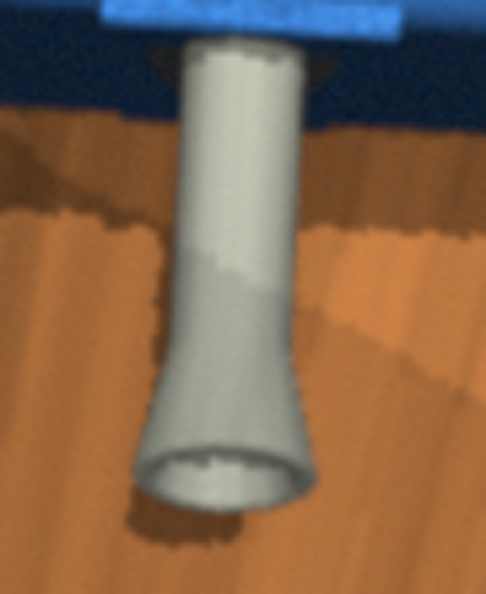

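```bash
python3 - <<'E'
from h import *
f=load('w5')
m=ray(f,261.4,118.5,.15); print('mouth',m)
for v,u in ((48,264),(60,263.6),(72,263),(84,262.5),(96,262)):
    # axis height guess iter
    z=.14
    for _ in range(10):
        p=ray(f,u,v,z); d=np.hypot(*(p-m)[:2]); z=.15-np.tan(np.radians(25))*d
    print(v,p.round(4),np.degrees(np.arctan2(*( (p-m)[[1,0]]))))
g=load('top0'); print('top cam tube mouth check')
q=f['T']; 
for n in ('top0','scene0'):
    g=load(n); c=g['T'][:3,:3].T@(m-g['T'][:3,3]); K=g['mtx']; print(n,K[0,0]*c[0]/c[2]+K[0,2],K[1,1]*c[1]/c[2]+K[1,2])
go(.619,-.2643,.080)
E
python3 -c "
import cv2
for t,b in (('top0',(205,130,265,175)),('scene0',(265,195,325,240))):
    im=cv2.imread(f'pics/{t}.png')[b[1]:b[3],b[0]:b[2]]
    cv2.imwrite(f'pics/{t}m.png',cv2.resize(im,None,fx=10,fy=10,interpolation=2))
"
```

```text
mouth [ 0.56713178 -0.03999693  0.15      ]
48 [0.5568 0.0243 0.1196] 99.09093054934237
60 [0.5587 0.0131 0.1249] 99.04655381587253
72 [0.5603 0.002  0.1302] 99.24168488075597
84 [ 0.562  -0.009   0.1353] 99.3957413761802
96 [ 0.5637 -0.0199  0.1405] 99.71419551792832
top cam tube mouth check
top0 239.1619883521382 144.99241143403748
scene0 277.76625428708786 214.80720989209212
t 9.28 tcp [ 0.5681 -0.0995  0.2619] toolx [-0.204  0.979 -0.   ] tooly [ 0.979  0.204 -0.   ] z [-0. -0. -1.] F [ 0.6  0.7 -0.5] w 60.2 need mm [-171.7   16.3  181.9] n 251.0
```

View pics/top0m.png

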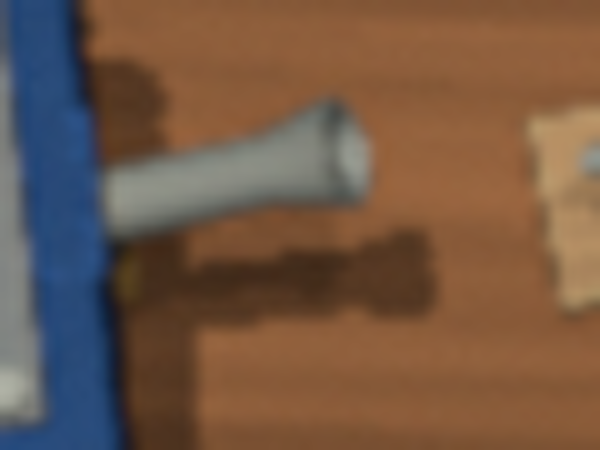

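View pics/scene0m.png

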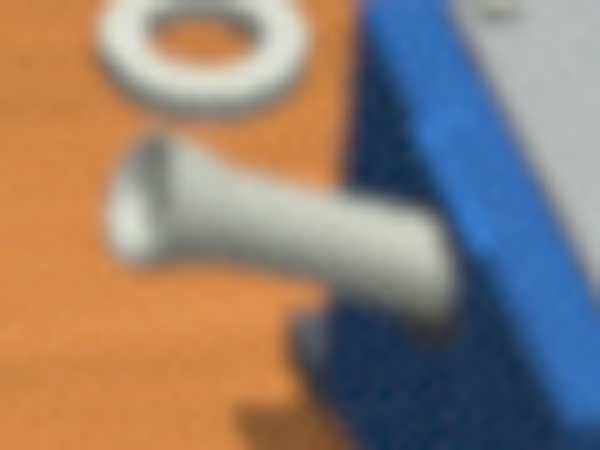

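Call:
{"api": "servo_tool", "payload": {"deltas": [-38,4,0,0,60,-38,4,0,0,60,-38,4,10,0,60,-38,4,30,0,60,-19,1,36,0,60]}}

```text
time: 9.7
eef_pos: [0.6194, -0.2605, 0.1911]
tool_rot: [1.979, 2.434, 0.0]
wrist_force: [1.3, -0.4, -1.1]
width: 0.703
```

Call:
{"api": "servo_tool", "payload": {"deltas": [0,0,40,0,50,0,0,34,0,50,0,0,0,0,50,0,0,0,0,50]}}

```text
time: 10.03
eef_pos: [0.6183, -0.2564, 0.1165]
tool_rot: [-1.978, -2.439, 0.001]
wrist_force: [0.6, -0.4, 2.2]
width: 0.585
```

```bash
python3 -c "
from h import *
f=grab('wrist','w6');go(.619,-.2643,.008)"
```

```text
t 10.08 tcp [ 0.6191 -0.257   0.1183] toolx [-0.206  0.978 -0.001] tooly [0.978 0.206 0.001] z [ 0.002 -0.001 -1.   ] F [-0.3 -0.2  0.7] w 49.8 need mm [ -7.   -1.8 110.3] n 111.0
```

View pics/w6.png

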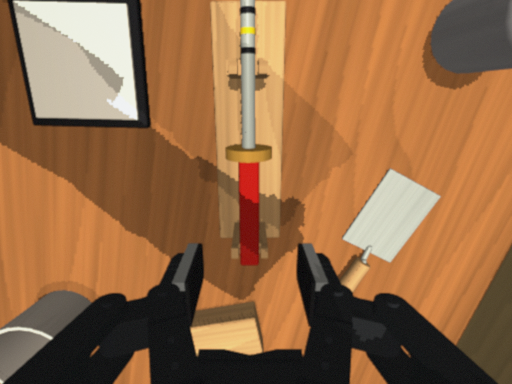

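```bash
python3 -c "
from h import *
f=load('w6');P=pts(f); hsv=cv2.cvtColor(f['img'],cv2.COLOR_RGB2HSV); H,S,V=[hsv[...,i].astype(int) for i in range(3)]
m=((H<6)|(H>174))&(S>170)&(V>60); m[:150]=0;m[270:]=0;m[:,:225]=0;m[:,:]&=True
m[:,275:]=0
q=P[m&(P[...,2]>.075)]; print(q.min(0),q.max(0),q.mean(0)); v,u=np.nonzero(m); print(v.min(),v.max())
d=np.polyfit(q[:,1],q[:,0],1); print(d, np.degrees(np.arctan(d[0])))
a=q[q[:,1]<np.quantile(q[:,1],.03)].mean(0); b=q[q[:,1]>np.quantile(q[:,1],.97)].mean(0); print(a,b,(a+b)/2)
print('plate',P[60,85])
w=(S<60)&(V>100)&(abs(P[...,2]-.014)<.008); w[:,:10]=0;w[:,140:]=0;w[115:]=0
"
```

```text
[ 0.60227042 -0.30858908  0.07869491] [ 0.63574431 -0.17608148  0.29730417] [ 0.61916891 -0.26243308  0.081723  ]
163 264
[-0.21007865  0.56403732] -11.864094768879607
[ 0.62746741 -0.30621496  0.0809489 ] [ 0.61137714 -0.21722227  0.11070319] [ 0.61942227 -0.26171862  0.09582605]
plate [ 0.45447787 -0.17746191  0.01393394]
```

Call:
{"api": "servo_tool", "payload": {"deltas": [-6,-2,10,0,50,0,0,35,0,50,0,0,35,0,50,0,0,24,0,50,0,0,6,0,50]}}

```text
time: 10.5
eef_pos: [0.6165, -0.2634, 0.004]
tool_rot: [-1.979, -2.437, 0.001]
wrist_force: [-0.9, -0.1, -2.0]
width: 0.585
```

Call:
{"api": "servo_tool", "payload": {"deltas": [0,0,0,0,50,0,0,0,0,0,0,0,0,0,0,0,0,0,0,0,0,0,0,0,0], "grip_force": 30}}

```text
time: 10.92
eef_pos: [0.6184, -0.2643, 0.0083]
tool_rot: [1.979, 2.437, 0.001]
wrist_force: [-2.1, 1.3, 11.3]
width: 0.184
```

```bash
python3 -c "
from h import *
f=grab('wrist','w7');go(.619,-.2643,.008)"
```

```text
t 10.97 tcp [ 0.6183 -0.2643  0.0083] toolx [-0.205  0.979 -0.002] tooly [0.979 0.205 0.002] z [ 0.002 -0.001 -1.   ] F [-2.7  0.3 10.7] w 15.6 need mm [-0.2  0.7  0.3] n 1.0
```

View pics/w7.png

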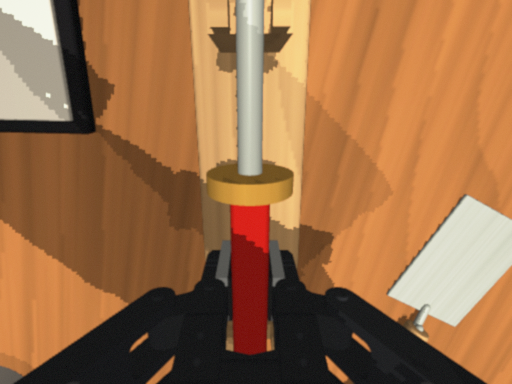

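Call:
{"api": "servo_tool", "payload": {"deltas": [0,0,-6,0,0,0,0,-20,0,0,0,0,-25,0,0,0,0,-25,2.8,0,0,0,0,0,0]}}

```text
time: 11.38
eef_pos: [0.6195, -0.2649, 0.0881]
tool_rot: [2.038, 2.381, 0.003]
wrist_force: [1.4, -0.8, -0.6]
width: 0.182
```

```bash
python3 -c "
from h import *
f=grab('wrist','w8');g=grab('scene','s8');go(.5965,-.2256,.0838);
P=pts(f)
for v in range(20,380,20): print(v,(P[v,250]*1000).round(0).astype(int).tolist())
im=cv2.imread('pics/s8.png')[130:310,130:330]; cv2.imwrite('pics/s8z.png',cv2.resize(im,None,fx=3.3,fy=3.3,interpolation=2))
"
```

```text
t 11.48 tcp [ 0.6179 -0.264   0.0837] toolx [-0.157  0.988 -0.001] tooly [0.988 0.157 0.002] z [ 0.002 -0.001 -1.   ] F [-0.4  0.7 -1.9] w 15.6 need mm [ 41.3 -15.1  -0.2] n 44.0
20 [603, -160, 155]
40 [604, -166, 153]
60 [605, -172, 154]
80 [606, -179, 154]
100 [607, -185, 154]
120 [609, -192, 153]
140 [610, -200, 154]
160 [611, -207, 154]
180 [612, -213, 162]
200 [613, -219, 167]
220 [614, -230, 160]
240 [616, -239, 159]
260 [617, -248, 161]
280 [619, -258, 160]
300 [620, -267, 161]
320 [622, -278, 161]
340 [624, -289, 161]
360 [618, -254, 204]
```

View pics/w8.png

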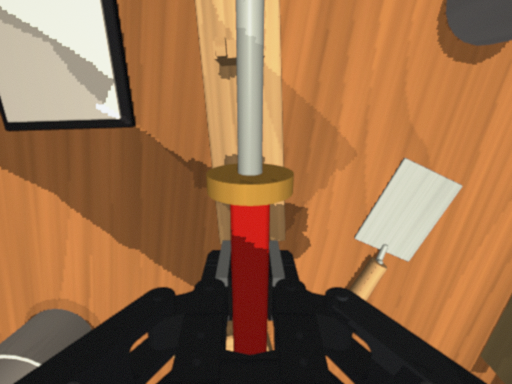

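View pics/s8z.png

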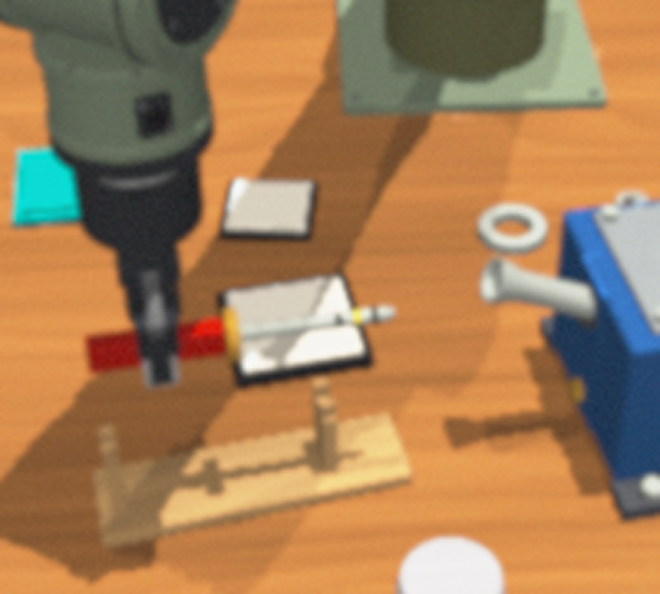

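Call:
{"api": "servo_tool", "payload": {"deltas": [20,-7,1,0,0,20,-8,1,0,0,0,0,0,0,0,0,0,0,0,0], "grip_force": 25}}

```text
time: 11.82
eef_pos: [0.596, -0.2257, 0.08]
tool_rot: [-2.037, -2.39, 0.0]
wrist_force: [0.4, 0.3, -1.1]
width: 0.186
```

```bash
cat > look.py <<'E'
from h import *
import sys
t=sys.argv[1]
f=grab('wrist','w'+t);g=grab('scene','s'+t);k=grab('top','t'+t); s=arm.sense(); p=np.array(s['eef_pos']); go(*p)
P=pts(f)
for v in list(range(10,380,30)): print(v,(P[v,250]*1000).round(0).astype(int).tolist(),end=' ')
im=cv2.imread(f'pics/s{t}.png')[170:290,180:330]; cv2.imwrite(f'pics/s{t}z.png',cv2.resize(im,None,fx=4.5,fy=4.5,interpolation=2))
im=cv2.imread(f'pics/t{t}.png')[110:190,200:350]; cv2.imwrite(f'pics/t{t}z.png',cv2.resize(im,None,fx=5,fy=5,interpolation=2))
E
python3 look.py 9
```

```text
t 11.97 tcp [ 0.5963 -0.2274  0.08  ] toolx [-0.157  0.988 -0.   ] tooly [ 0.988  0.157 -0.   ] z [-0. -0. -1.] F [ 0.7 -0.6 -1. ] w 15.6 need mm [0. 0. 0.] n 0.0
10 [580, -118, 147] 40 [581, -127, 147] 70 [582, -136, 147] 100 [584, -146, 147] 130 [586, -157, 146] 160 [588, -168, 147] 190 [589, -177, 159] 220 [591, -191, 153] 250 [593, -204, 153] 280 [596, -218, 153] 310 [598, -234, 152] 340 [601, -250, 153] 370 [595, -216, 198]
```

View pics/w9.png

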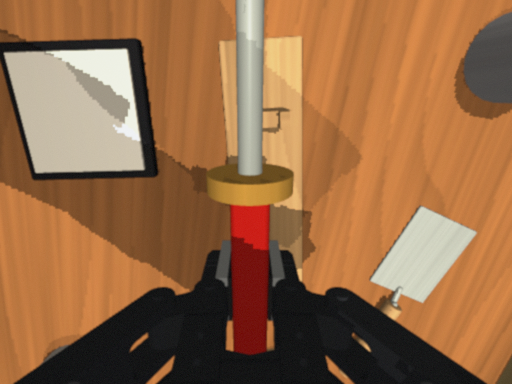

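View pics/s9z.png

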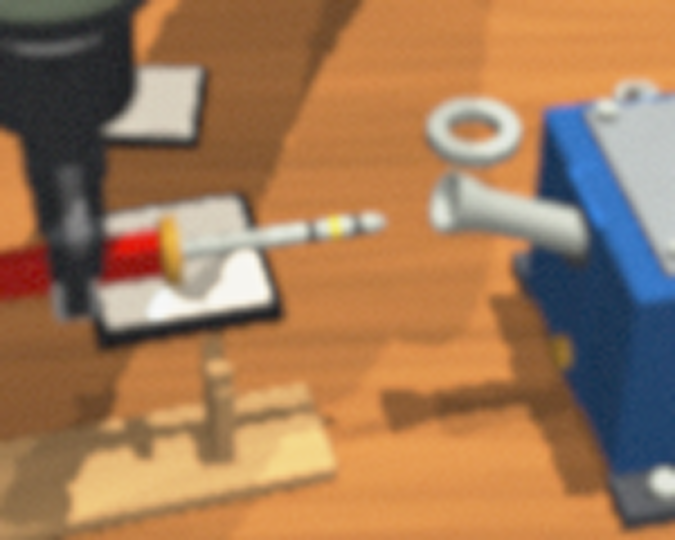

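View pics/t9z.png

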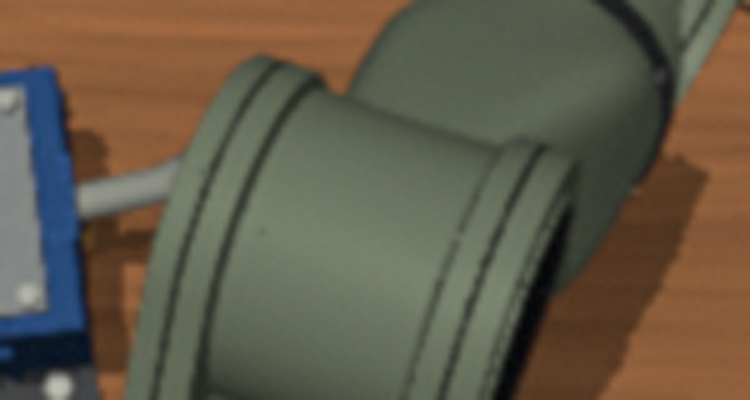

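```bash
cat >> h.py <<'E'
def proj(f,p):
    c=f['T'][:3,:3].T@(np.array(p)-f['T'][:3,3]); K=f['mtx']; return np.array([K[0,0]*c[0]/c[2]+K[0,2],K[1,1]*c[1]/c[2]+K[1,2]]).round(1)
E
python3 -c "
from h import *
g=load('s9'); print(proj(g,[.572,-.071,.142]),proj(g,[.567,-.039,.15]), proj(g,[.5715,-.073,.142]))"
```

```text
[264.3 219.3] [278.2 214.8] [263.4 219.2]
```

Call:
{"api": "servo_tool", "payload": {"deltas": [0,0,-4,0,0,15,0,0,0,0,15,0,0,0,0,10,0,0,0,0,0,0,0,0,0]}}

```text
time: 12.38
eef_pos: [0.5903, -0.1851, 0.0844]
tool_rot: [-2.037, -2.391, -0.001]
wrist_force: [0.5, 0.5, -1.3]
width: 0.182
```

```bash
python3 look.py 10
```

```text
t 12.53 tcp [ 0.5901 -0.1881  0.0844] toolx [-0.157  0.988 -0.001] tooly [ 0.988  0.157 -0.   ] z [ 0.    -0.001 -1.   ] F [-0.4  0.4 -1. ] w 15.9 need mm [0. 0. 0.] n 0.0
10 [574, -78, 152] 40 [575, -86, 151] 70 [577, -96, 150] 100 [578, -106, 150] 130 [580, -117, 151] 160 [582, -128, 153] 190 [583, -136, 165] 220 [585, -151, 157] 250 [587, -164, 157] 280 [590, -178, 157] 310 [592, -194, 157] 340 [595, -210, 157] 370 [589, -174, 204]
```

View pics/s10z.png

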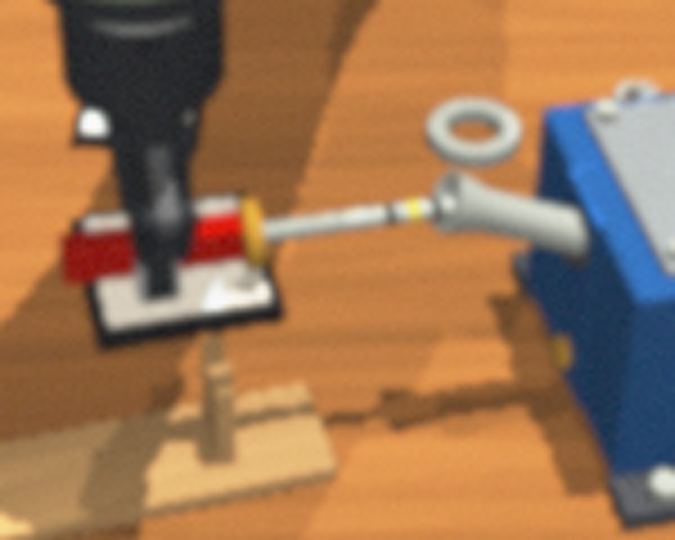

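Call:
{"api": "servo_tool", "payload": {"deltas": [3,0,0,0,0,0.2,0,-6.9,0,0,0.4,0,-6.9,0,0,0.8,0,-6.9,0,0,1,0,-6.8,0,0]}}

```text
time: 12.95
eef_pos: [0.5893, -0.1826, 0.1129]
tool_rot: [2.039, 2.388, -0.001]
wrist_force: [0.2, -4.1, -2.6]
width: 0.182
```

```bash
python3 look.py 11
```

```text
t 13.1 tcp [ 0.5895 -0.1819  0.1125] toolx [-0.157  0.988 -0.001] tooly [0.988 0.157 0.001] z [ 0.001 -0.    -1.   ] F [-0.  -1.2 -1.6] w 15.7 need mm [0. 0. 0.] n 0.0
10 [572, -71, 165] 40 [574, -82, 167] 70 [576, -92, 169] 100 [577, -103, 171] 130 [579, -115, 171] 160 [581, -127, 172] 190 [582, -135, 186] 220 [585, -150, 181] 250 [587, -163, 183] 280 [589, -176, 184] 310 [591, -190, 186] 340 [593, -205, 188] 370 [588, -172, 232]
```

View pics/s11z.png

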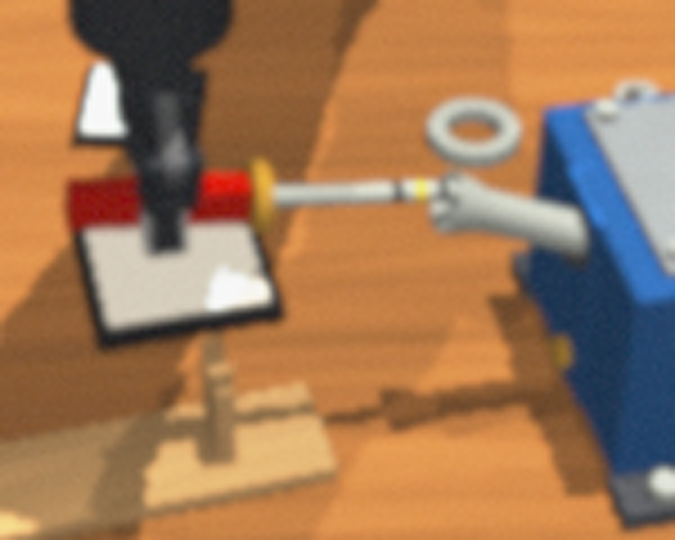

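Call:
{"api": "servo_tool", "payload": {"deltas": [2.5,0,-6,0,0,2,0,-6,0,0,2,0,-6,0,0,2,0,-6,0,0,2,0,-6,0,0]}}

```text
time: 13.52
eef_pos: [0.5875, -0.1712, 0.1425]
tool_rot: [2.039, 2.389, -0.0]
wrist_force: [-0.5, -2.8, -3.2]
width: 0.184
```

```bash
python3 look.py 12
```

```text
t 13.67 tcp [ 0.5877 -0.1709  0.1422] toolx [-0.158  0.988  0.   ] tooly [0.988 0.158 0.001] z [ 0.001  0.    -1.   ] F [ 0.3  0.1 -1.9] w 15.3 need mm [0. 0. 0.] n 0.0
10 [570, -54, 166] 40 [572, -66, 170] 70 [574, -79, 176] 100 [576, -92, 181] 130 [578, -105, 187] 160 [580, -118, 190] 190 [582, -129, 199] 220 [583, -141, 205] 250 [585, -153, 209] 280 [587, -166, 212] 310 [589, -178, 217] 340 [591, -190, 221] 370 [587, -160, 262]
```

View pics/s12z.png

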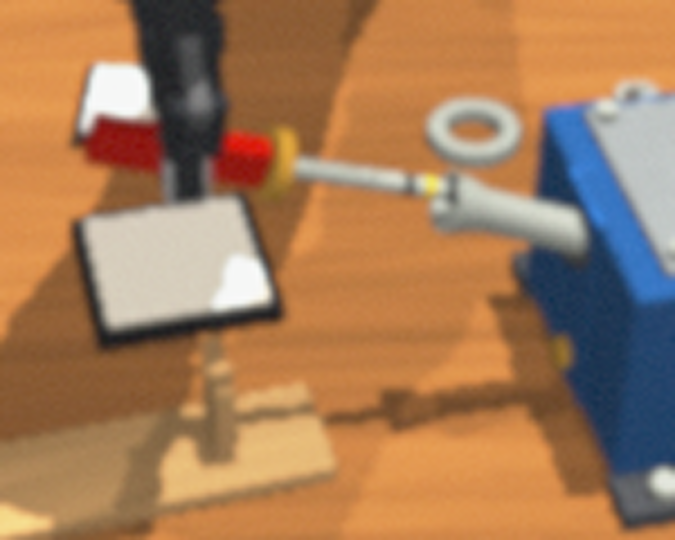

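Call:
{"api": "servo_tool", "payload": {"deltas": [2,0,-5,0,0,2,0,-5,0,0,2,0,-5,0,0,0,0,0,0,0]}}

```text
time: 14.0
eef_pos: [0.5869, -0.1649, 0.1578]
tool_rot: [2.038, 2.39, 0.001]
wrist_force: [-0.9, -0.4, -1.8]
width: 0.183
```

```bash
cat >> look.py <<'E'
print()
q=[]
for v in range(5,380,5):
    p=P[v,250]; q.append([ (p[0]-.567)*-.156+(p[1]+.039)*.988, p[2], (p[0]-.567)*.988+(p[1]+.039)*.156])
q=np.array(q); r=q[(q[:,0]<-.012)&(np.arange(5,380,5)<160)]; 
print('rod fit',np.degrees(np.arctan(np.polyfit(r[:,0],r[:,1],1)[0])), 'axis-height above tube axis (perp) at',[(round(a,3),round((z-.15+np.tan(np.radians(25))*a)*np.cos(np.radians(25))*1000-5,1),round(l*1000,1)) for a,z,l in (r[0],r[len(r)//2],r[-1])])
h=q[(np.arange(5,380,5)>225)&(np.arange(5,380,5)<345)]; print('handle fit',np.degrees(np.arctan(np.polyfit(h[:,0],h[:,1],1)[0])))
E
python3 look.py 13
```

```text
t 14.15 tcp [ 0.5866 -0.1653  0.1568] toolx [-0.157  0.988  0.   ] tooly [ 0.988  0.157 -0.   ] z [-0.  0. -1.] F [-0.6 -0.5 -0.6] w 15.8 need mm [0. 0. 0.] n 0.0
10 [568, -43, 164] 40 [570, -58, 171] 70 [573, -72, 179] 100 [575, -86, 185] 130 [577, -100, 192] 160 [579, -113, 199] 190 [581, -124, 211] 220 [583, -137, 215] 250 [585, -148, 222] 280 [587, -160, 227] 310 [588, -171, 232] 340 [590, -183, 237] 370 [586, -156, 276] 
rod fit -25.667402485211344 axis-height above tube axis (perp) at [(np.float64(-0.015), np.float64(6.9), np.float64(0.5)), (np.float64(-0.046), np.float64(7.1), np.float64(0.5)), (np.float64(-0.073), np.float64(6.9), np.float64(0.5))]
handle fit -24.513267649267473
```

View pics/s13z.png

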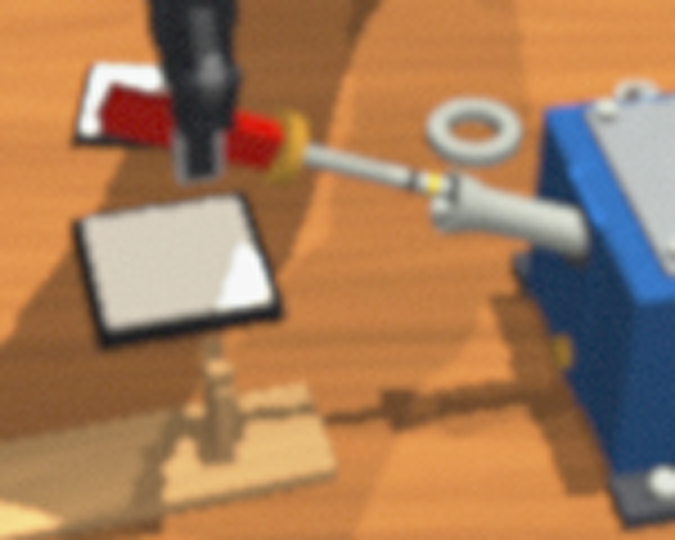

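View pics/w13.png

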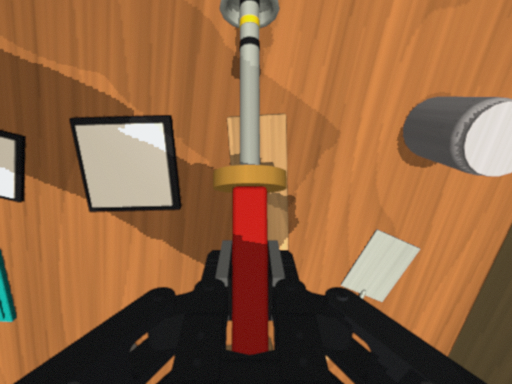

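Call:
{"api": "servo_tool", "payload": {"deltas": [-2.7,0,6,0,0,0,0,0,0,0,9,0,4.2,0,0,9,0,4.2,0,0,0,0,0,0,0]}}

```text
time: 14.57
eef_pos: [0.5838, -0.1475, 0.1413]
tool_rot: [-2.035, -2.39, -0.001]
wrist_force: [0.1, 1.4, -1.9]
width: 0.18
```

```bash
python3 look.py 14
```

```text
t 14.72 tcp [ 0.5843 -0.1503  0.1425] toolx [-0.158  0.988 -0.   ] tooly [0.988 0.158 0.   ] z [ 0. -0. -1.] F [-0.8 -0.8 -1.8] w 15.4 need mm [0. 0. 0.] n 0.0
10 [565, -29, 162] 40 [567, -41, 158] 70 [570, -55, 162] 100 [572, -69, 169] 130 [574, -82, 175] 160 [576, -96, 182] 190 [578, -107, 194] 220 [580, -119, 199] 250 [582, -131, 206] 280 [584, -142, 211] 310 [586, -154, 217] 340 [587, -165, 222] 370 [583, -138, 260] 
rod fit -25.675293804892434 axis-height above tube axis (perp) at [(np.float64(-0.014), np.float64(-0.5), np.float64(0.1)), (np.float64(-0.035), np.float64(-0.9), np.float64(0.1)), (np.float64(-0.055), np.float64(0.1), np.float64(0.2))]
handle fit -24.992265867290286
```

View pics/s14z.png

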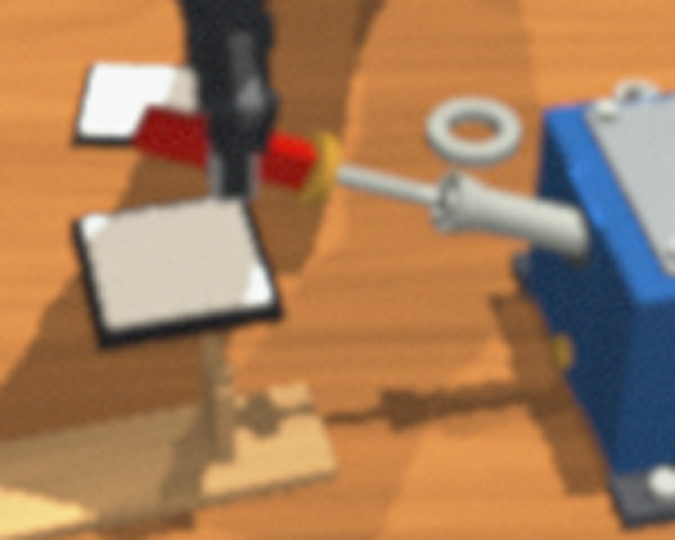

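Call:
{"api": "servo_tool", "payload": {"deltas": [9,0,4.2,0,0,9,0,4.2,0,0,9,0,4.2,0,0,9,0,4.2,0,0,9,0,4.2,0,0]}}

```text
time: 15.13
eef_pos: [0.5769, -0.1047, 0.1209]
tool_rot: [-2.039, -2.39, 0.0]
wrist_force: [0.2, 0.0, -1.7]
width: 0.186
```

```bash
python3 look.py 15
```

```text
t 15.28 tcp [ 0.577  -0.1051  0.1211] toolx [-0.158  0.987  0.   ] tooly [ 0.987  0.158 -0.001] z [-0.001  0.    -1.   ] F [ 0.2 -0.7 -1.5] w 15.6 need mm [0. 0. 0.] n 0.0
10 [558, 15, 135] 40 [561, 1, 142] 70 [563, -13, 148] 100 [565, -26, 159] 130 [567, -40, 155] 160 [569, -53, 161] 190 [571, -64, 175] 220 [573, -76, 180] 250 [575, -88, 184] 280 [577, -99, 191] 310 [579, -111, 196] 340 [580, -123, 200] 370 [565, -24, 302] Traceback (most recent call last):
  File "look.py", line 14, in <module>
    print('rod fit',np.degrees(np.arctan(np.polyfit(r[:,0],r[:,1],1)[0])), 'axis-height above tube axis (perp) at',[(round(a,3),round((z-.15+np.tan(np.radians(25))*a)*np.cos(np.radians(25))*1000-5,1),round(l*1000,1)) for a,z,l in (r[0],r[len(r)//2],r[-1])])
                                         ~~~~~~~~~~^^^^^^^^^^^^^^^^^
    raise TypeError("expected non-empty vector for x")
TypeError: expected non-empty vector for x
```

View pics/s15z.png

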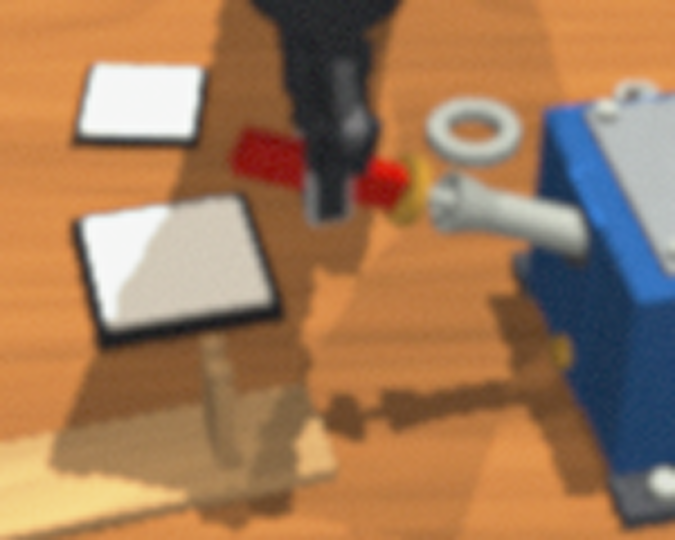

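Call:
{"api": "servo_tool", "payload": {"deltas": [6,0,2.8,0,0,6,0,2.8,0,0,5,0,2.3,0,0,2,0,0.9,0,0,0,0,0,0,0]}}

```text
time: 15.7
eef_pos: [0.574, -0.0865, 0.1123]
tool_rot: [-2.038, -2.39, 0.0]
wrist_force: [0.0, 0.8, -1.4]
width: 0.184
```

Call:
{"api": "servo_tool", "payload": {"deltas": [1,0,0.5,0,0,0,0,0,0,0]}}

```text
time: 15.87
eef_pos: [0.574, -0.0863, 0.1121]
tool_rot: [2.04, 2.389, -0.0]
wrist_force: [1.0, -0.4, -1.5]
width: 0.187
```

```bash
python3 look.py 16 2>/dev/null
```

```text
t 16.02 tcp [ 0.574  -0.0865  0.1121] toolx [-0.157  0.988 -0.   ] tooly [0.988 0.157 0.   ] z [ 0. -0. -1.] F [-0.2  0.8 -1.9] w 15.3 need mm [0. 0. 0.] n 0.0
10 [556, 33, 128] 40 [558, 19, 134] 70 [560, 6, 140] 100 [562, -8, 147] 130 [564, -20, 155] 160 [566, -32, 163] 190 [568, -46, 165] 220 [570, -58, 171] 250 [572, -70, 176] 280 [574, -81, 182] 310 [576, -92, 187] 340 [577, -104, 192] 370 [573, -76, 231]
```

View pics/s16z.png

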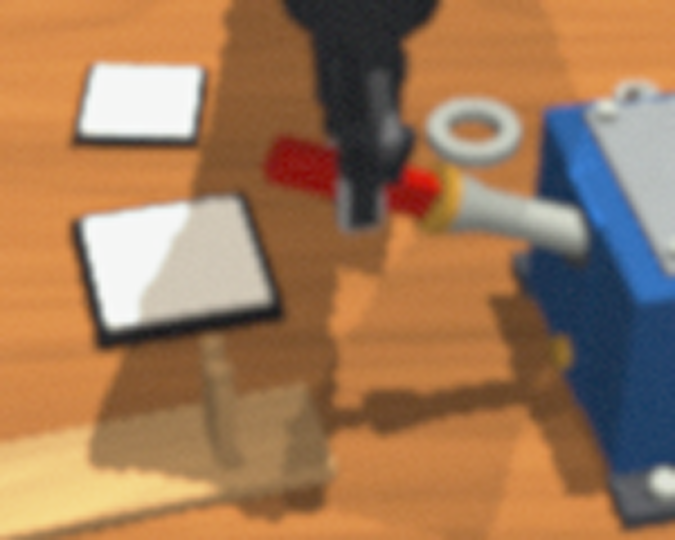

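View pics/w16.png

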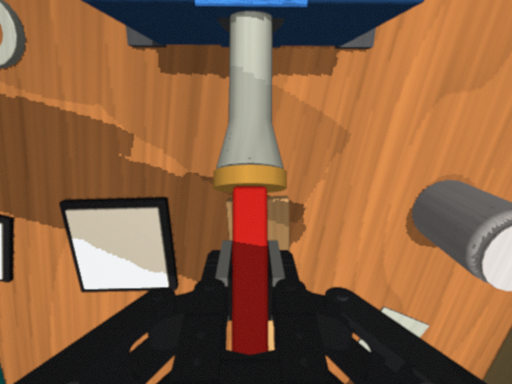

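Call:
{"api": "servo_tool", "payload": {"deltas": [1.5,0,0.7,0,0,0,0,0,0,0]}}

```text
time: 16.18
eef_pos: [0.5739, -0.0854, 0.1115]
tool_rot: [2.039, 2.388, -0.001]
wrist_force: [0.0, -4.0, -0.5]
width: 0.18
```

Call:
{"api": "servo_tool", "payload": {"deltas": [1.5,0,0.7,0,0,0,0,0,0,0]}}

```text
time: 16.35
eef_pos: [0.5739, -0.0855, 0.1114]
tool_rot: [2.039, 2.386, -0.002]
wrist_force: [-1.0, -12.7, 6.5]
width: 0.18
```

Call:
{"api": "servo_tool", "payload": {"deltas": [1.5,0,0.7,0,0,0,0,0,0,0]}}

```text
time: 16.52
eef_pos: [0.5739, -0.0855, 0.1111]
tool_rot: [2.039, 2.383, -0.003]
wrist_force: [-1.7, -18.6, 11.9]
width: 0.184
```

```bash
python3 look.py 17 2>/dev/null; python3 - <<'E'
from h import *
f=load('w17'); P=pts(f)
q=np.array([P[v,250] for v in range(225,345,3)]); a=-.156*(q[:,0]-.567)+.988*(q[:,1]+.039)
print('handle angle',np.degrees(np.arctan(np.polyfit(a,q[:,2],1)[0])))
im=cv2.imread('pics/w17.png')[130:260,190:310]; cv2.imwrite('pics/w17z.png',cv2.resize(im,None,fx=4.5,fy=4.5,interpolation=2))
E
```

```text
t 16.67 tcp [ 0.5739 -0.0854  0.1111] toolx [-0.155  0.988 -0.005] tooly [0.988 0.155 0.002] z [ 0.003 -0.005 -1.   ] F [ -0.8 -19.2  12.4] w 15.5 need mm [0. 0. 0.] n 0.0
10 [556, 32, 136] 40 [558, 20, 134] 70 [560, 7, 140] 100 [562, -6, 145] 130 [564, -19, 153] 160 [566, -31, 163] 190 [568, -44, 164] 220 [570, -56, 170] 250 [572, -68, 176] 280 [573, -79, 181] 310 [575, -91, 187] 340 [577, -102, 192] 370 [573, -75, 230] 
handle angle -24.92753150344362
```

View pics/w17z.png

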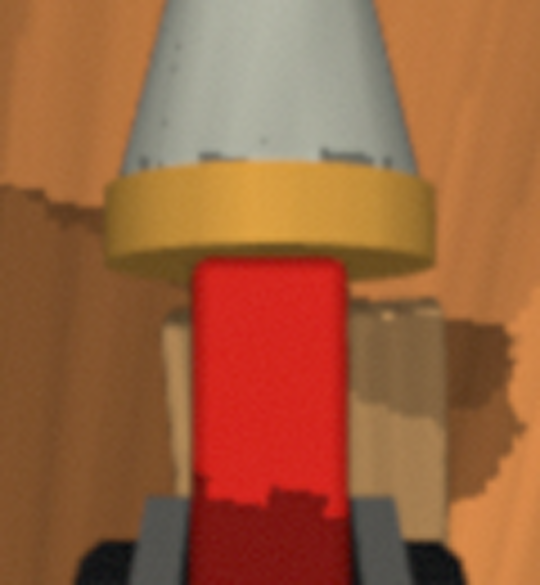

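Call:
{"api": "servo_tool", "payload": {"deltas": [-4,0,-1.9,0,0,-9,0,-4.2,0,0,-9,0,-4.2,0,0,-9,0,-4.2,0,0,-9,0,-4.2,0,0]}}

```text
time: 17.08
eef_pos: [0.5797, -0.1224, 0.1292]
tool_rot: [2.04, 2.389, -0.0]
wrist_force: [-0.3, -0.4, -2.1]
width: 0.186
```

Call:
{"api": "servo_tool", "payload": {"deltas": [-9,0,-4.2,0,0,-9,0,-4.2,0,0,-9,0,-4.2,0,0,-9,0,-4.2,0,0,-9,0,-4.2,0,0]}}

```text
time: 17.5
eef_pos: [0.5867, -0.1666, 0.1501]
tool_rot: [2.039, 2.39, -0.0]
wrist_force: [0.6, -0.3, -1.8]
width: 0.181
```

```bash
python3 look.py 18
```

```text
t 17.65 tcp [ 0.5867 -0.1664  0.1498] toolx [-0.156  0.988 -0.   ] tooly [0.988 0.156 0.   ] z [ 0. -0. -1.] F [-0.1 -0.3 -2.1] w 15.9 need mm [0. 0. 0.] n 0.0
10 [568, -45, 157] 40 [570, -60, 165] 70 [573, -74, 172] 100 [575, -88, 178] 130 [577, -102, 184] 160 [579, -115, 192] 190 [581, -126, 203] 220 [583, -138, 208] 250 [585, -150, 215] 280 [587, -161, 220] 310 [589, -174, 224] 340 [590, -184, 231] 370 [586, -157, 268] 
rod fit -24.811353963734103 axis-height above tube axis (perp) at [(np.float64(-0.014), np.float64(0.4), np.float64(0.1)), (np.float64(-0.045), np.float64(-0.5), np.float64(0.2)), (np.float64(-0.075), np.float64(-0.2), np.float64(0.2))]
handle fit -24.429820849848088
```

View pics/s18z.png

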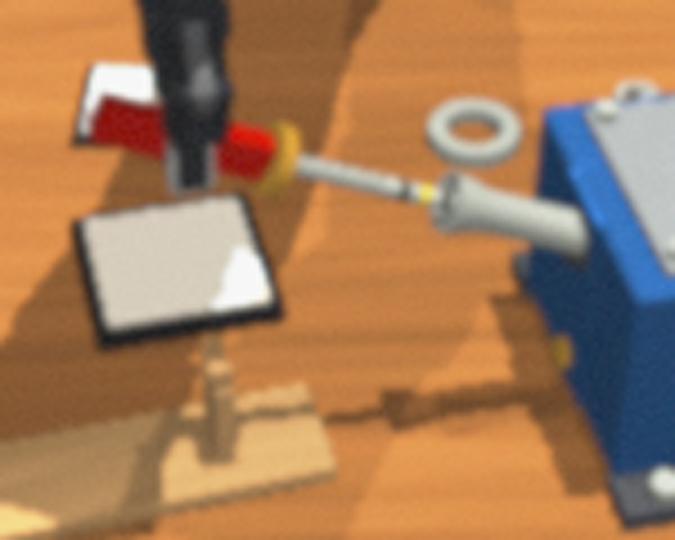

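Call:
{"api": "servo_tool", "payload": {"deltas": [-2.7,0,6.3,0,0,-2.5,0,6.4,0,0,-2.2,0,6.5,0,0,-1.9,0,6.6,0,0,-1.6,0,6.7,0,0]}}

```text
time: 18.07
eef_pos: [0.5883, -0.1767, 0.1163]
tool_rot: [-2.039, -2.389, 0.0]
wrist_force: [0.9, -1.3, 1.9]
width: 0.183
```

Call:
{"api": "servo_tool", "payload": {"deltas": [-1.4,0,6.8,0,0,-1,0,6.8,0,0,-0.8,0,6.9,0,0,0,0,0,0,0]}}

```text
time: 18.4
eef_pos: [0.5883, -0.1796, 0.0952]
tool_rot: [-2.039, -2.388, 0.001]
wrist_force: [0.2, -1.2, 0.2]
width: 0.186
```

```bash
python3 look.py 19
```

```text
t 18.55 tcp [ 0.5888 -0.1795  0.0966] toolx [-0.157  0.988  0.   ] tooly [ 0.988  0.157 -0.   ] z [-0.  0. -1.] F [-0.6  0.8 -1.3] w 15.4 need mm [0. 0. 0.] n 0.0
10 [572, -69, 150] 40 [573, -79, 151] 70 [575, -90, 152] 100 [576, -100, 152] 130 [578, -112, 154] 160 [580, -124, 155] 190 [582, -132, 169] 220 [584, -147, 164] 250 [586, -160, 164] 280 [588, -173, 166] 310 [590, -188, 168] 340 [593, -202, 170] 370 [587, -169, 215] 
rod fit -5.264087957574854 axis-height above tube axis (perp) at [(np.float64(-0.029), np.float64(-17.6), np.float64(-0.2)), (np.float64(-0.055), np.float64(-25.5), np.float64(-0.2)), (np.float64(-0.084), np.float64(-36.0), np.float64(-0.2))]
handle fit -6.042750037739258
```

View pics/s19z.png

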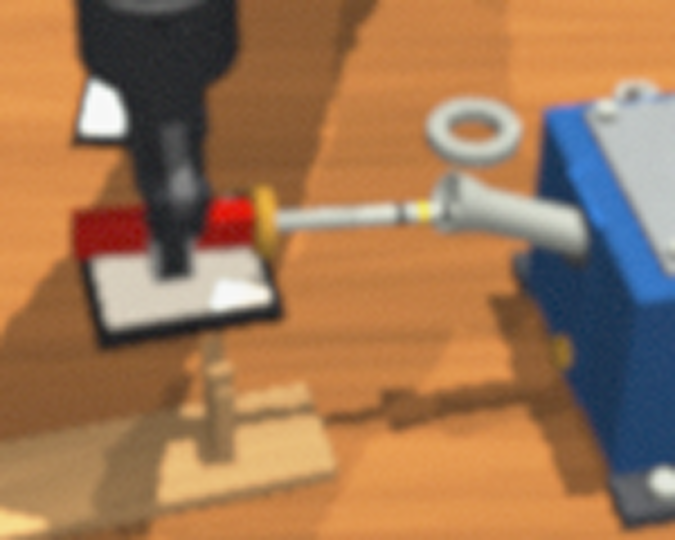

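Call:
{"api": "servo_tool", "payload": {"deltas": [-0.4,0,5,0,0,-0.3,0,5,0,0,0,0,4,0,0,0,0,0,0,0]}}

```text
time: 18.88
eef_pos: [0.5887, -0.1803, 0.0818]
tool_rot: [-2.039, -2.389, 0.001]
wrist_force: [1.4, 0.7, 1.2]
width: 0.182
```

```bash
python3 look.py 20
```

```text
t 19.03 tcp [ 0.5889 -0.1803  0.0827] toolx [-0.157  0.988  0.   ] tooly [ 0.988  0.157 -0.   ] z [-0. -0. -1.] F [ 0.4 -0.6 -0.7] w 15.4 need mm [0. 0. 0.] n 0.0
10 [572, -72, 147] 40 [574, -81, 148] 70 [575, -91, 148] 100 [577, -101, 147] 130 [579, -112, 147] 160 [580, -123, 147] 190 [582, -132, 160] 220 [584, -146, 153] 250 [586, -159, 153] 280 [588, -174, 153] 310 [591, -189, 154] 340 [593, -206, 154] 370 [588, -170, 201] 
rod fit -4.230508099997308 axis-height above tube axis (perp) at [(np.float64(-0.032), np.float64(-21.4), np.float64(0.0)), (np.float64(-0.056), np.float64(-30.9), np.float64(0.0)), (np.float64(-0.083), np.float64(-42.4), np.float64(0.0))]
handle fit -0.5282446479507362
```

Call:
{"api": "servo_tool", "payload": {"deltas": [-5,0,-1,0,0,-15,0,0,0,0,-20,0,0,0,0,-20,0,0,0,0,0,0,0,0,0], "grip_force": 40}}

```text
time: 19.45
eef_pos: [0.5978, -0.2444, 0.0838]
tool_rot: [2.042, 2.385, -0.004]
wrist_force: [-0.3, -0.8, -0.8]
width: 0.179
```

Call:
{"api": "servo_tool", "payload": {"deltas": [0,0,0,0,0,0,0,0,0,0]}}

```text
time: 19.62
eef_pos: [0.5983, -0.2392, 0.0837]
tool_rot: [-2.039, -2.389, -0.0]
wrist_force: [1.2, 0.5, -1.3]
width: 0.185
```

```bash
python3 look.py 21
```

```text
t 19.77 tcp [ 0.5985 -0.2388  0.0838] toolx [-0.158  0.987  0.   ] tooly [0.987 0.158 0.   ] z [-0.  0. -1.] F [-0.2  1.  -0.9] w 15.5 need mm [0. 0. 0.] n 0.0
10 [582, -131, 148] 40 [583, -140, 148] 70 [585, -150, 149] 100 [586, -160, 149] 130 [588, -171, 149] 160 [590, -182, 149] 190 [591, -190, 163] 220 [594, -205, 154] 250 [596, -219, 155] 280 [598, -233, 155] 310 [600, -248, 155] 340 [603, -264, 156] 370 [598, -230, 202] 
rod fit -0.27854115995006534 axis-height above tube axis (perp) at [(np.float64(-0.092), np.float64(-45.0), np.float64(0.3)), (np.float64(-0.116), np.float64(-55.5), np.float64(0.3)), (np.float64(-0.143), np.float64(-66.4), np.float64(0.3))]
handle fit -0.6108077105398408
```

View pics/s21.png

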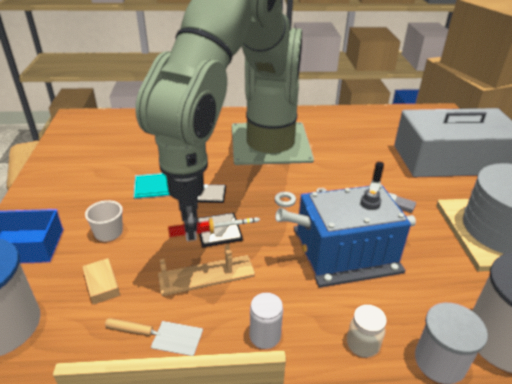

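```bash
python3 - <<'E'
from h import *
f=load('top0'); P=pts(f); hsv=cv2.cvtColor(f['img'],cv2.COLOR_RGB2HSV); H,S,V=[hsv[...,i].astype(int) for i in range(3)]
m=(V<70)|((S<60)&(V>120)); 
w=np.zeros_like(V,np.uint8); w[170:218,258:306]=(((S<70)&(V>60))|(V<60))[170:218,258:306]
cn=max(cv2.findContours(w,0,2)[0],key=cv2.contourArea); r=cv2.minAreaRect(cn); print(r,ray(f,*r[0],.014)); print([ray(f,*p,.014)[:2].round(3) for p in cv2.boxPoints(r)])
reg=(P[...,0]>.35)&(P[...,0]<.65)&(P[...,1]<-.28)&(P[...,1]>-.52)&(P[...,2]>.02)
n,l,st,c=cv2.connectedComponentsWithStats(reg.astype(np.uint8))
for i in range(1,n):
    if st[i,4]>40: q=P[l==i]; print(c[i],st[i,4],q.min(0).round(3),q.max(0).round(3),'h',np.quantile(q[:,2],.95).round(3))
f=load('w9');hsv=cv2.cvtColor(f['img'],cv2.COLOR_RGB2HSV); V=hsv[...,2].astype(int)
for t in ('w9','w8'): pass
E
```

```text
((282.33782958984375, 193.5270233154297), (33.37299346923828, 33.37299346923828), 80.53767395019531) [ 0.44872032 -0.18032066  0.014     ]
[array([ 0.491, -0.118]), array([ 0.512, -0.223]), array([ 0.407, -0.242]), array([ 0.386, -0.138])]
[322.74489796 136.60204082] 98 [ 0.612 -0.312  0.024] [ 0.644 -0.281  0.084] h 0.083
[368.10386965 145.13441955] 491 [ 0.564 -0.495  0.02 ] [ 0.65  -0.406  0.041] h 0.035
[380.18703242 197.29426434] 401 [ 0.393 -0.515  0.02 ] [ 0.48  -0.427  0.076] h 0.072
```

Call:
{"api": "servo_tool", "payload": {"deltas": [-8,-15,0,0,0,-14,-25,0,0,0,-15,-27,0,0,0,-15,-27,0,0,0,-14,-25,0,0,0]}}

```text
time: 20.18
eef_pos: [0.49, -0.3239, 0.0839]
tool_rot: [2.039, 2.39, -0.0]
wrist_force: [0.2, -0.6, -1.2]
width: 0.182
```

Call:
{"api": "servo_tool", "payload": {"deltas": [-8,-15,5,0,0,-2,-5,10,0,0,0,0,10,0,0,0,0,3,0,0,0,0,0,0,0]}}

```text
time: 20.6
eef_pos: [0.4735, -0.3354, 0.0549]
tool_rot: [-2.037, -2.39, -0.0]
wrist_force: [-0.1, -0.8, -1.2]
width: 0.18
```

Call:
{"api": "servo_tool", "payload": {"deltas": [0,0,0,0,0,0,0,0,0,0,0,0,0,0,0]}}

```text
time: 20.85
eef_pos: [0.4735, -0.3363, 0.0561]
tool_rot: [2.038, 2.39, -0.0]
wrist_force: [-0.3, -0.1, -0.9]
width: 0.184
```

```bash
python3 look.py 22; python3 -c "
from h import *
go(.4733,-.336,.055)
g=load('s22')
s=arm.sense();p=np.array(s['eef_pos']);M=R.from_rotvec(s['tool_rot']).as_matrix();t=p+.158*M[:,0]; t[2]=p[2]+.0605;print('tip',t,proj(g,t),'plate',proj(g,[.4485,-.18,.014]))
im=cv2.imread('pics/s22.png')[150:290,130:310]; cv2.imwrite('pics/s22z.png',cv2.resize(im,None,fx=4,fy=4,interpolation=2))
"
```

```text
t 21.0 tcp [ 0.4732 -0.3364  0.0559] toolx [-0.157  0.988 -0.   ] tooly [0.988 0.157 0.   ] z [ 0. -0. -1.] F [-0.3  0.2 -1. ] w 15.4 need mm [0. 0. 0.] n 0.0
10 [457, -228, 120] 40 [458, -237, 121] 70 [460, -247, 122] 100 [462, -257, 121] 130 [463, -268, 121] 160 [465, -279, 121] 190 [466, -287, 134] 220 [469, -302, 128] 250 [471, -315, 127] 280 [473, -330, 128] 310 [476, -345, 128] 340 [478, -361, 128] 370 [473, -327, 174] 
rod fit 0.05553436491931777 axis-height above tube axis (perp) at [(np.float64(-0.169), np.float64(-101.6), np.float64(-138.2)), (np.float64(-0.192), np.float64(-111.4), np.float64(-138.2)), (np.float64(-0.22), np.float64(-124.4), np.float64(-138.2))]
handle fit 33.19577516645185
t 21.0 tcp [ 0.4732 -0.3364  0.0559] toolx [-0.157  0.988 -0.   ] tooly [0.988 0.157 0.   ] z [ 0. -0. -1.] F [-0.3  0.2 -1. ] w 15.4 need mm [0.4 0.1 0.9] n 1.0
tip [ 0.44838761 -0.18038653  0.11643903] [216.4 196.5] plate [218.  227.1]
```

View pics/s22z.png

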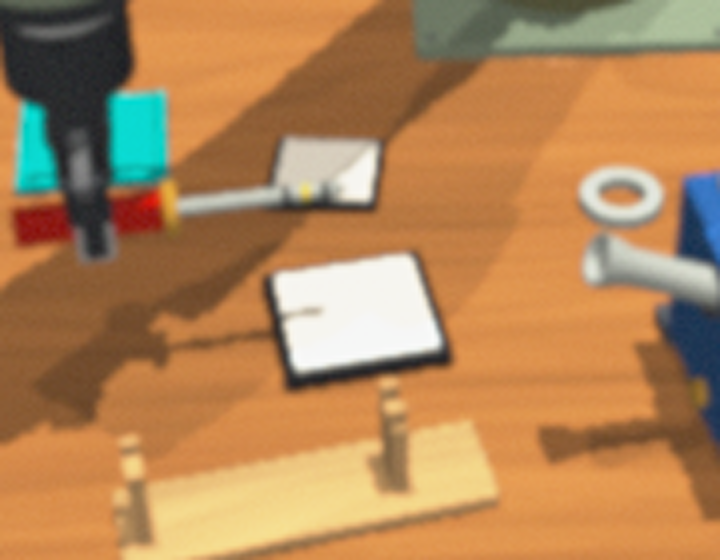

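View pics/w22.png

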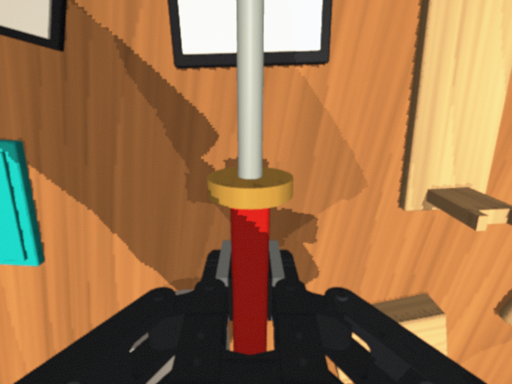

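View pics/t22.png

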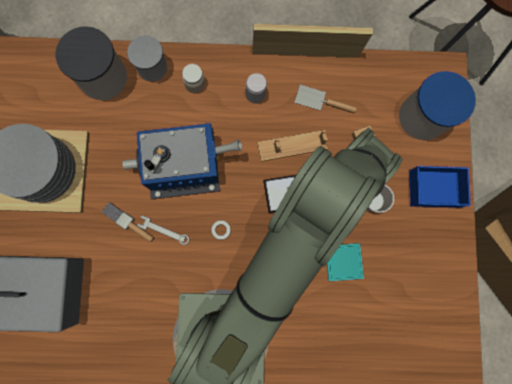

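```bash
python3 -c "
from h import *
s=arm.sense(); print(np.abs(s['joint_vel']).max(), s['width']); print(arm.hand_in())"
```

```text
0.003781878505471308 0.17996935194783542
the job is handed in; nothing more can be done
None
```

The job is handed in at about 21 s on the robot's clock. No verdict was reported, so what follows rests on my own measurements.

- **Crank:** I gripped the knob and carried it about 770° (13.4 rad) clockwise, past the required 12.2 rad. That figure comes from the tool's path. The knob stayed between the jaws (width about 21 mm) the whole way.
- **Insertion:** The tool can only turn about its own axis. To tilt the level rod, I put its tip in the tube's mouth and raised the handle until the rod swung in the grip to about 25° nose-down. I then pushed it in until the collar stopped with about 20 N. The picture showed the collar flush, and the handle measured 24.9°, against the tube's 25°.
- **Drawing out:** I used the mouth's lower lip to bring the rod level again, then pulled the tip well clear, more than 15 mm outside.
- **Last checks:**
  - The rod was level within 0.5° and still, gripped at 40 N, with a jaw reading of 15.4 mm on the 16 mm handle.
  - The tip was about 102 mm above the plate and within a few millimetres of its middle; the scene view agreed to about 1 pixel.
  - The rod was touching nothing but the fingers, and by eye the bench items had not moved.

**Disagreement with the description:** Both cameras showed the real fingertips about 45 mm higher than the reported tool point, which the text places at the very end of the fingers. Because of this my first grip at the knob closed above it, with no harm done. I corrected for the offset from then on.

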